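# Put the lenses away in the push-and-turn lens block

## Robot

A 6-joint arm with a two-finger parallel gripper is mounted at the origin on a cart in front of the work surface, level with it; the furniture and walls round the work are solid. World frame = base frame: x ahead of the robot, y to its left, z up, the work surface at z = 0. Lengths are in m, angles in rad, forces in N, time in s.
With the tool pointing down it reaches from about 0.4 to 0.825 m from the base axis. Payload 7 kg.
Tool frame: the origin (TCP) lies at the centre of the arm's flange, where the gripper is bolted on; the fingertips stand 178 mm ahead of it and the grasp point (between the pads) lies 159 mm ahead of it (arm.tip_reach is the distance from the TCP to the fingertips, in m); z points along the fingers, y is the direction in which the jaws open and shut (so a half turn about z gives the same grasp; the last joint's range is limited). The gripper opens to 88 mm and grips with 3 to 60 N. Pads are 19 mm wide; open, the fingers measure 130 mm over their backs; the gripper's body (78 mm by 193 mm) begins 47 mm behind the grasp point.
Start: joints at [1.436, 0.359, 0.012, 0, -1.224, -0.288], TCP at [0.277, 0.616, 0.405] pointing down, gripper open.
Joint ranges: [-3.07, 3.07], [-1.43, 2.12], [-1.02, 1.25], [-3.03, 1.67], [-3.05, -0], [-3.03, 3.03]. Speed limits (rad/s): [2.39, 2.39, 3.01, 3.14, 3.14, 3.14].

## Interface

Orientations are given as [roll, pitch, yaw] about the fixed x, y, z axes, in that order (R = Rz(yaw) Ry(pitch) Rx(roll)).
In Python, from station import arm gives the robot as it stands.
- The arm moves only by the shell command python3 -m inch 'ROWS' [OPENING] [FORCE]. ROWS is JSON, a list that holds one entry, the list of rows, each a list of 6 numbers: the shift along the world's x, y, z in units of 200 mm (1.0 is 200 mm), then the turn, a rotation vector about the world's x, y, z in units of 180 degrees (1.0 is 180 degrees). A call has 1 to 8 rows; each row is the pose to reach, as a shift and turn from the pose commanded when the call began, turning the shorter way round; what a row does not reach only later rows make up. A row lasts 1/8 s, in which the tool goes at most 62.5 mm and 10.7 degrees, less where a joint would pass 70% of its speed; a pose out of reach is approached as far as the arm can. A call with a number of a shift or a turn outside -1 to 1 is refused whole. A call with a gripper value outside its range is refused whole. OPENING is the finger opening in mm, from 0 to 87.6, set as the call begins (- or left out, the last holds). The fingers move at their own pace and stop on an object; FORCE is the grip in N (left out, the last holds). Time passes only in rows, so rows that repeat a pose let the fingers close. It gives the time, the measured TCP pose, the force and the opening at its end, in the units of the state.
- arm.get_state(): the state, without advancing time (a new reading comes with each control period).
- arm.grab_frame(name): name is "scene" or "top" or "wrist"; returns the picture (400x640x3 uint8, blue, green, red); there is no depth.
- arm.camera_params(name): a dict with "vertical_fov" (degrees; the focal length in pixels is half the picture's height over the tangent of half this angle, whatever the lens; pixels are square), "cx", "cy" (the principal point, pixels), "k1" (the pictures are not rectified: a ray, as slopes to the right and down, at radius r is drawn at 1 + k1 r^2 times it, then the intrinsics apply), "pose" (4x4, takes a point from camera to world coordinates). Camera axes: x right, y down, z forward; pixel columns grow to the right and rows downward; lengths in m; the calibration is good to about 2 mm. A picture is of the moment at which its call begins: read the wrist's pose just before it. camera_params takes no time and is no camera call; for the wrist camera it gives the pose at the moment of the call.
- arm.job_done(): hands the job in, once; it reports no verdict.
Trained networks look in the newest picture that a camera, given by its name, has taken for a name from the list of things; names that differ only in an ending like _2 or _b are one class to them, and where a whole thing is asked for, a point or a joint stands for the part that bears it (a point fixed in the world has none). Each returns a list of dicts, best first, with "score" (0 to 1); they miss things now and then, are a little off and sometimes report something else, mostly with a low value. They report only what shows in the picture. A call takes as long as a camera call.
- arm.search_frame(target, camera): "box" ([left, top, right, bottom] in pixels, round what is visible of it).
- arm.regions_of(target, camera): "region" (400x640 bool, what is visible of it) and "box" ([left, top, right, bottom] in pixels, round what is visible of it).
The state is a dict: "t": time; "q": joint angles; "qd": joint speeds; "joint_efforts": joint torques, N m; "eef_pos": TCP position; "ee_rot": TCP orientation; "force": force on the tool from outside, world axes, zero at the start; "moment": the same for the moment, N m; "width": finger opening in m.
Only numpy, scipy, OpenCV 4.12 (cv2) and the standard library are available. Lean on these libraries where they do the work, as an engineer would, in place of code of your own. Each camera call takes 0.05 s, during which the arm holds its last target.

## Task

Put the loose lenses away in the lens block: press its lid down, turn it and lift it off, lay it flat on the table clear of the block, and drop every lens on the table into a pocket of its own, lying flat and the same side up as now. Then put the lid back over the post, press it down and turn it until it locks square with the block, and let go. Never force the lid: it turns freely only while pressed down; leave the loupe, the tin and the tweezers where they are.

Things in the scene. Friction and masses are not known exactly. Their poses are not given: they have to be found in the camera images.
- block: Fixed square aluminium lens block, 124 x 124 x 22 mm, on the table. Origin: centre of its underside; x, y along its sides, z up. Its flat top (the deck, 22 mm above the table) has eight round pockets, 31 mm wide, 8 mm deep, in a 3 x 3 grid of 40 mm pitch without the middle. In the middle stands the locking post.
- post (a point): On the axis of the block's fixed steel post, 13 mm above the deck: the underside of its crossbar, which is 34 mm long (along the block's x), 7 mm wide, 5 mm thick, its top 18 mm above the deck. The post is 9 mm thick. A chair back (up to 0.22 m above the table top) stands between robot and table: right of about 17 degrees from straight ahead it is in the arm's way.
- spring_plate (a joint): Black 44 mm square sprung plate round the post that pushes the lid up. Value: how far it is pressed (m): 0 free, its top 12 mm above the deck; 0.012 flush with the deck. Pushes 6 N at 0.004 (lid locked), 14 N at 0.012. About 0.001 under the lid's weight alone.
- lid: Loose square grey metal lid, 120 x 120 x 5 mm, 0.3 kg. Origin: centre of its underside; x, y along its sides, z up; either half turn is equal. Starts locked. LOCKED: square with the block (lid x along block x), underside 8 mm above the deck, the crossbar lying in a 5 mm deep notch. Pressed fully, it meets the deck 8 mm lower. Just right of the block there is room to lay it.
- lid_collar (a point): Centre of the top of the lid's black square collar, the part to grip: 48 x 48 mm outside, sides parallel to the lid's, from 5 to 27 mm above the lid's underside. TO OPEN: press the lid down 7 mm, keep it down (it then turns freely; forced against the lock it would break), turn it 75 degrees anticlockwise (from above) to its stop, lift straight up.
- lid_slot (a point): Centre of the slanted slot inside the collar, 5 mm above the lid's underside. TO CLOSE: the crossbar passes it only with the lid 75 degrees anticlockwise from square (or plus 180), about 2.5 mm play each way; unlocked, the lid floats 10 to 12 mm above the deck. Press it down to within 1 mm of the deck, turn it 75 degrees clockwise to its stop, let it spring up.
- pocket0 (a point): Centre of the floor of the pocket at the block's +x +y corner, 14 mm above the table, 8 mm below the deck.
- pocket1 (a point): Centre of the floor of the pocket at the block's +x side, 14 mm above the table, 8 mm below the deck.
- pocket2 (a point): Centre of the floor of the pocket at the block's +x -y corner, 14 mm above the table, 8 mm below the deck.
- pocket3 (a point): Centre of the floor of the pocket at the block's -y side, 14 mm above the table, 8 mm below the deck.
- pocket4 (a point): Centre of the floor of the pocket at the block's -x -y corner, 14 mm above the table, 8 mm below the deck.
- pocket5 (a point): Centre of the floor of the pocket at the block's -x side, 14 mm above the table, 8 mm below the deck.
- pocket6 (a point): Centre of the floor of the pocket at the block's -x +y corner, 14 mm above the table, 8 mm below the deck.
- pocket7 (a point): Centre of the floor of the pocket at the block's +y side, 14 mm above the table, 8 mm below the deck.
- lens0: Loose round lens in a brass mount, a disc 27 mm across and 6 mm thick, 21 g, lying flat on the table. Origin: centre of its underside, z up. May be absent.
- lens1: Loose round lens in a brass mount, a disc 27 mm across and 6 mm thick, 21 g, lying flat on the table. Origin: centre of its underside, z up. May be absent.
- lens2: Loose round lens in a brass mount, a disc 27 mm across and 6 mm thick, 21 g, lying flat on the table. Origin: centre of its underside, z up. May be absent.
- lens3: Loose round lens in a brass mount, a disc 27 mm across and 6 mm thick, 21 g, lying flat on the table. Origin: centre of its underside, z up. May be absent.
- lens4: Loose round lens in a brass mount, a disc 27 mm across and 6 mm thick, 21 g, lying flat on the table. Origin: centre of its underside, z up. May be absent.
- lens5: Loose round lens in a brass mount, a disc 27 mm across and 6 mm thick, 21 g, lying flat on the table. Origin: centre of its underside, z up. May be absent.
- loupe: Bystander: black eyeglass loupe, 34 mm across, 28 mm high, standing at the back left; origin at the centre of its underside.
- tin: Bystander: orange round tin, 39 mm across, 18 mm high, on the right; origin at the centre of its underside.
- tweezers: Bystander: steel tweezers, 121 mm long, 9 mm high, lying on the right; origin at the centre of the underside.

How it is judged:
On the way, in this order (a step that is already met when the one before it is completed fails the run):
1. the lid is off, lying on the table clear of the block, let go (horizontal distance between lid and block above 0.1 m and height (world z) of lid below 0.012 m and angle between lid's own z axis and vertical below 0.1 rad and contact force between the fingers and lid below 0.3 N), for 0.2 s.
2. with the lid off, every lens lies in a pocket (horizontal distance between lid and block above 0.1 m and z of each of lens0, lens1, lens2, lens3, lens4, lens5 in the frame of block below 0.0175 m and (horizontal distance between lens0 and pocket0 below 0.005 m or horizontal distance between lens0 and pocket1 below 0.005 m or horizontal distance between lens0 and pocket2 below 0.005 m or horizontal distance between lens0 and pocket3 below 0.005 m or horizontal distance between lens0 and pocket4 below 0.005 m or horizontal distance between lens0 and pocket5 below 0.005 m or horizontal distance between lens0 and pocket6 below 0.005 m or horizontal distance between lens0 and pocket7 below 0.005 m) and (horizontal distance between lens1 and pocket0 below 0.005 m or horizontal distance between lens1 and pocket1 below 0.005 m or horizontal distance between lens1 and pocket2 below 0.005 m or horizontal distance between lens1 and pocket3 below 0.005 m or horizontal distance between lens1 and pocket4 below 0.005 m or horizontal distance between lens1 and pocket5 below 0.005 m or horizontal distance between lens1 and pocket6 below 0.005 m or horizontal distance between lens1 and pocket7 below 0.005 m) and (horizontal distance between lens2 and pocket0 below 0.005 m or horizontal distance between lens2 and pocket1 below 0.005 m or horizontal distance between lens2 and pocket2 below 0.005 m or horizontal distance between lens2 and pocket3 below 0.005 m or horizontal distance between lens2 and pocket4 below 0.005 m or horizontal distance between lens2 and pocket5 below 0.005 m or horizontal distance between lens2 and pocket6 below 0.005 m or horizontal distance between lens2 and pocket7 below 0.005 m) and (horizontal distance between lens3 and pocket0 below 0.005 m or horizontal distance between lens3 and pocket1 below 0.005 m or horizontal distance between lens3 and pocket2 below 0.005 m or horizontal distance between lens3 and pocket3 below 0.005 m or horizontal distance between lens3 and pocket4 below 0.005 m or horizontal distance between lens3 and pocket5 below 0.005 m or horizontal distance between lens3 and pocket6 below 0.005 m or horizontal distance between lens3 and pocket7 below 0.005 m) and (horizontal distance between lens4 and pocket0 below 0.005 m or horizontal distance between lens4 and pocket1 below 0.005 m or horizontal distance between lens4 and pocket2 below 0.005 m or horizontal distance between lens4 and pocket3 below 0.005 m or horizontal distance between lens4 and pocket4 below 0.005 m or horizontal distance between lens4 and pocket5 below 0.005 m or horizontal distance between lens4 and pocket6 below 0.005 m or horizontal distance between lens4 and pocket7 below 0.005 m) and (horizontal distance between lens5 and pocket0 below 0.005 m or horizontal distance between lens5 and pocket1 below 0.005 m or horizontal distance between lens5 and pocket2 below 0.005 m or horizontal distance between lens5 and pocket3 below 0.005 m or horizontal distance between lens5 and pocket4 below 0.005 m or horizontal distance between lens5 and pocket5 below 0.005 m or horizontal distance between lens5 and pocket6 below 0.005 m or horizontal distance between lens5 and pocket7 below 0.005 m)), for 0.2 s.
3. the lid is back on and locked (horizontal distance between lid and block below 0.006 m and angle between the x axis of lid and the x axis of block, either way round below 0.21 rad and z of lid in the frame of block between 0.0285 and 0.0314 m and angle between lid's own z axis and vertical below 0.06 rad), for 0.2 s.
At the end, for the whole second after the job is handed in: Lid locked: within 6 mm of the block's centre, 12 degrees of square (either half turn), underside 6.5 to 9.4 mm above the deck, level, at rest; every lens present in its own pocket, within 5 mm of its centre, underside at most 3.5 mm above its floor; loupe, tin, tweezers not moved over 30 mm (all of step 3 and z of each of lens0, lens1, lens2, lens3, lens4, lens5 in the frame of block below 0.0175 m and (horizontal distance between lens0 and pocket0 below 0.005 m or horizontal distance between lens0 and pocket1 below 0.005 m or horizontal distance between lens0 and pocket2 below 0.005 m or horizontal distance between lens0 and pocket3 below 0.005 m or horizontal distance between lens0 and pocket4 below 0.005 m or horizontal distance between lens0 and pocket5 below 0.005 m or horizontal distance between lens0 and pocket6 below 0.005 m or horizontal distance between lens0 and pocket7 below 0.005 m) and (horizontal distance between lens1 and pocket0 below 0.005 m or horizontal distance between lens1 and pocket1 below 0.005 m or horizontal distance between lens1 and pocket2 below 0.005 m or horizontal distance between lens1 and pocket3 below 0.005 m or horizontal distance between lens1 and pocket4 below 0.005 m or horizontal distance between lens1 and pocket5 below 0.005 m or horizontal distance between lens1 and pocket6 below 0.005 m or horizontal distance between lens1 and pocket7 below 0.005 m) and (horizontal distance between lens2 and pocket0 below 0.005 m or horizontal distance between lens2 and pocket1 below 0.005 m or horizontal distance between lens2 and pocket2 below 0.005 m or horizontal distance between lens2 and pocket3 below 0.005 m or horizontal distance between lens2 and pocket4 below 0.005 m or horizontal distance between lens2 and pocket5 below 0.005 m or horizontal distance between lens2 and pocket6 below 0.005 m or horizontal distance between lens2 and pocket7 below 0.005 m) and (horizontal distance between lens3 and pocket0 below 0.005 m or horizontal distance between lens3 and pocket1 below 0.005 m or horizontal distance between lens3 and pocket2 below 0.005 m or horizontal distance between lens3 and pocket3 below 0.005 m or horizontal distance between lens3 and pocket4 below 0.005 m or horizontal distance between lens3 and pocket5 below 0.005 m or horizontal distance between lens3 and pocket6 below 0.005 m or horizontal distance between lens3 and pocket7 below 0.005 m) and (horizontal distance between lens4 and pocket0 below 0.005 m or horizontal distance between lens4 and pocket1 below 0.005 m or horizontal distance between lens4 and pocket2 below 0.005 m or horizontal distance between lens4 and pocket3 below 0.005 m or horizontal distance between lens4 and pocket4 below 0.005 m or horizontal distance between lens4 and pocket5 below 0.005 m or horizontal distance between lens4 and pocket6 below 0.005 m or horizontal distance between lens4 and pocket7 below 0.005 m) and (horizontal distance between lens5 and pocket0 below 0.005 m or horizontal distance between lens5 and pocket1 below 0.005 m or horizontal distance between lens5 and pocket2 below 0.005 m or horizontal distance between lens5 and pocket3 below 0.005 m or horizontal distance between lens5 and pocket4 below 0.005 m or horizontal distance between lens5 and pocket5 below 0.005 m or horizontal distance between lens5 and pocket6 below 0.005 m or horizontal distance between lens5 and pocket7 below 0.005 m) and linear speed of lid below 0.02 m/s); the robot touches nothing.
It fails at once if the loupe is pushed more than 30 mm from its place (distance of loupe from where it was at the start of the episode above 0.03 m).
It fails at once if the tin is pushed more than 30 mm from its place (distance of tin from where it was at the start of the episode above 0.03 m).
It fails at once if the tweezers is pushed more than 30 mm from its place (distance of tweezers from where it was at the start of the episode above 0.03 m).
It fails at once if the lid is forced: lid and block press on each other with over 80 N (contact force between lid and block above 80 N).
Of lens0, lens1, lens2, lens3, lens4, lens5 only 4 to 6 are there at a start; the rules pass over those that are not, and their reading is None.
At some moment in a run one of lens0, lens1, lens2, lens3, lens4, lens5 may be knocked a few centimetres aside while the robot is not near it.
Once in a run the grip may slacken for a moment while it holds something.
It also fails if it takes over 210 s, if anything falls off the work surface, if the arm or the gripper's body presses on something with over 40 N, if the wrist force passes 120 N, or if a joint passes its speed limit or range.

## Working session

There is one attempt and no reset: what is moved stays moved. The work goes in short steps, Python scripts to look and compute and a shell command to move; the robot and the scene stay as the last step left them, time stands still between calls to the robot, and variables do not carry over. Pictures are saved under pics/ and viewed, and the job is handed in when it is done.

```bash
ls -la; mkdir -p pics; python3 - <<'E'
from station import arm
import cv2
s=arm.get_state(); print({k:(v if not hasattr(v,'tolist') else v.tolist()) for k,v in s.items()})
for n in ["scene","top","wrist"]:
    f=arm.grab_frame(n); cv2.imwrite(f"pics/{n}0.png",f)
    print(n,arm.camera_params(n))
print(arm.tip_reach)
E
```

```text
total 12
drwxr-xr-x  3 agent agent 4096 Dec  6 06:35 .
drwxr-xr-x 23 root  root  4096 Dec  6 06:35 ..
drwxr-xr-x  2 agent agent 4096 Dec  6 06:35 pics
{'t': 0.0, 'q': [1.4361081541406786, 0.3593760121111704, 0.011036186029720133, -0.00035259713112344106, -1.2241113440650226, -0.28814343241925366], 'qd': [0.0005145552669862598, -0.0008440494513125171, 0.0017040232790764712, 0.0002954286411769282, -0.00014213237190009, 1.1543890424221858e-05], 'joint_efforts': [-5.6387493714282755e-05, -58.270790576934814, 29.30614471435547, 6.996916830539703, 0.0069089797034394, -0.00016046944892877946], 'eef_pos': [0.276874439264258, 0.6153735820657722, 0.40371916808640484], 'ee_rot': [3.139911834534611, -0.00015250975981495607, -0.4229515574132108], 'force': [0.18684792223358523, -0.3578289239437124, 0.7682614783599465], 'moment': [0.06903947809086015, 0.013127242910513337, -0.0005128802153229332], 'width': 0.0876233610743902}
scene {'vertical_fov': 51.39917294098592, 'cx': 322.04238305647226, 'cy': 191.84450754537426, 'k1': 0.02158814282680289, 'pose': array([[ 0.44813778, -0.52784476,  0.7214932 ,
[... 256 characters left out ...]
44956603, 'cy': 197.82151702493323, 'k1': -0.10771560005519007, 'pose': array([[-0.07048682, -0.97483027,  0.21151254,  0.34349622],
       [-0.99750998,  0.0693796 , -0.01266107, -0.04687683],
       [-0.00233226, -0.21187831, -0.97729327,  1.33579689],
       [ 0.        ,  0.        ,  0.        ,  1.        ]])}
wrist {'vertical_fov': 68.85150269243846, 'cx': 317.42430657927656, 'cy': 205.14487617645642, 'k1': -0.02490666963537243, 'pose': array([[-0.409677  , -0.88269857, -0.23023463,  0.3393492 ],
       [-0.9122299 ,  0.39673732,  0.10215729,  0.58739698],
       [ 0.00116858,  0.25187841, -0.96775818,  0.38382268],
       [ 0.        ,  0.        ,  0.        ,  1.        ]])}
0.1781
```

View pics/scene0.png

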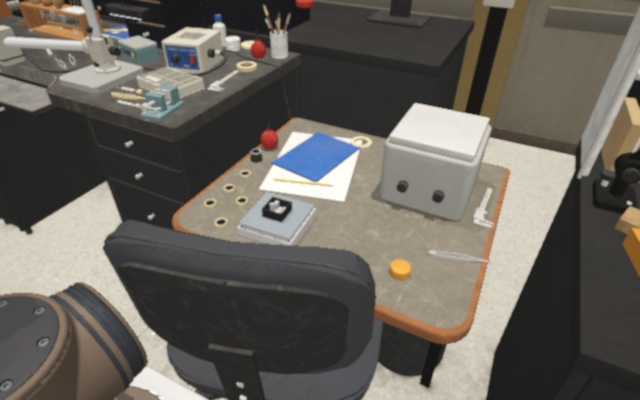

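View pics/top0.png

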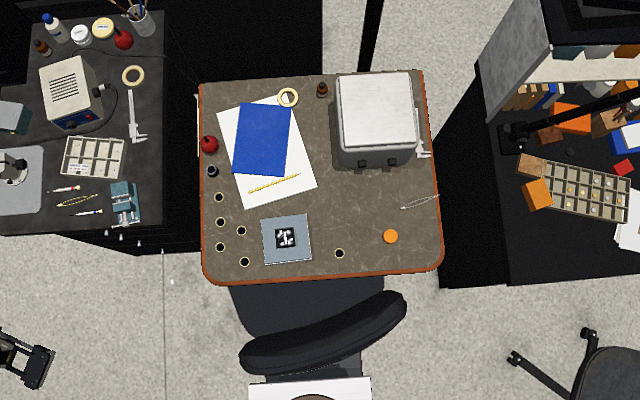

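View pics/wrist0.png

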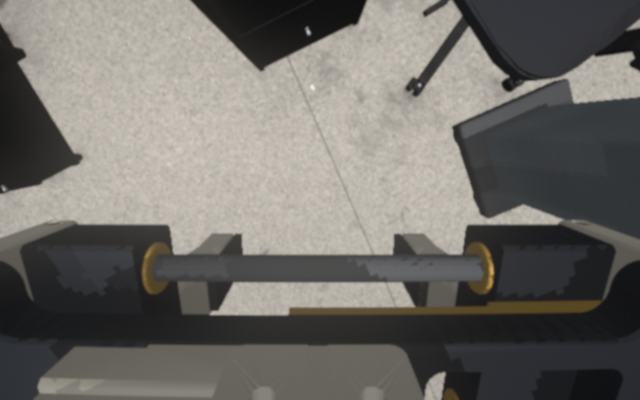

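```bash
cat > h.py <<'E'
from station import arm
import cv2, numpy as np
from scipy.spatial.transform import Rotation as R
def K(p): 
    f=200/np.tan(np.radians(p['vertical_fov']/2)); return f
def pix2plane(uv,p,z):
    f=K(p); d=np.array([(uv[0]-p['cx'])/f,(uv[1]-p['cy'])/f])
    u=d.copy()
    for _ in range(20): u=d/(1+p['k1']*(u@u))
    T=p['pose']; r=T[:3,:3]@np.array([u[0],u[1],1]); o=T[:3,3]
    return o+r*(z-o[2])/r[2]
def proj(X,p):
    T=p['pose']; c=T[:3,:3].T@(np.array(X)-T[:3,3]); u=c[:2]/c[2]
    return u*(1+p['k1']*(u@u))*K(p)+[p['cx'],p['cy']]
def st():
    s=arm.get_state(); print('t',round(s['t'],2),'pos',np.round(s['eef_pos'],4),'rpy',np.round(s['ee_rot'],4),'F',np.round(s['force'],1),'M',np.round(s['moment'],2),'w',round(s['width'],4)); return s
def snap(cam,name,box=None,scale=1):
    p=arm.camera_params(cam); f=arm.grab_frame(cam)
    g=f
    if box: g=f[box[1]:box[3],box[0]:box[2]]
    if scale!=1: g=cv2.resize(g,None,fx=scale,fy=scale,interpolation=cv2.INTER_CUBIC)
    cv2.imwrite(f"pics/{name}.png",g); return f,p
E
python3 - <<'E'
from h import *
p=arm.camera_params('top'); f,p=snap('top','top_crop',(195,140,455,290),3)
for n,z in [('lens0',.003),('lid',.035),('lid_collar',.057),('block',.022),('loupe',.014),('tin',.009),('tweezers',.004)]:
    for d in arm.search_frame(n,'top')[:8]:
        b=d['box']; c=((b[0]+b[2])/2,(b[1]+b[3])/2)
        X=pix2plane(c,p,z); print(n,round(d['score'],2),np.round(b,1),np.round(X,4))
E
```

```text
lens0 0.6 [335.  250.3 344.2 254.5] [ 0.4786 -0.1052  0.003 ]
lens0 0.57 [213.2 190.5 224.2 200.4] [0.6586 0.2156 0.003 ]
lens0 0.56 [215.3 218.8 224.8 226.1] [0.5827 0.214  0.003 ]
lens0 0.5 [239.7 225.  245.4 235.2] [0.5574 0.1531 0.003 ]
lens0 0.45 [217.2 244.7 228.4 248.8] [0.5156 0.2085 0.003 ]
lens0 0.21 [269.6 236.3 310.6 266.1] [0.4912 0.0273 0.003 ]
lid 0.9 [260.4 214.6 309.9 262.4] [0.5221 0.0366 0.035 ]
lid_collar 0.77 [260.5 214.4 308.7 262.6] [0.5192 0.0366 0.057 ]
block 0.56 [268.7 234.7 313.2 262.8] [0.4955 0.0236 0.022 ]
block 0.32 [206.2 166.2 221.3 175.4] [0.7247 0.2238 0.022 ]
loupe 0.5 [203.4 164.  219.4 177.4] [0.7278 0.232  0.014 ]
tin 0.67 [383.3 230.  398.4 240.3] [ 0.5144 -0.2465  0.009 ]
tweezers 0.48 [400.9 205.5 407.9 207.3] [ 0.5914 -0.2923  0.004 ]
tweezers 0.29 [276.8 235.3 309.6 266.3] [0.4916 0.0189 0.004 ]
tweezers 0.27 [258.9 215.9 308.1 264.8] [0.5217 0.0433 0.004 ]
```

View pics/top_crop.png

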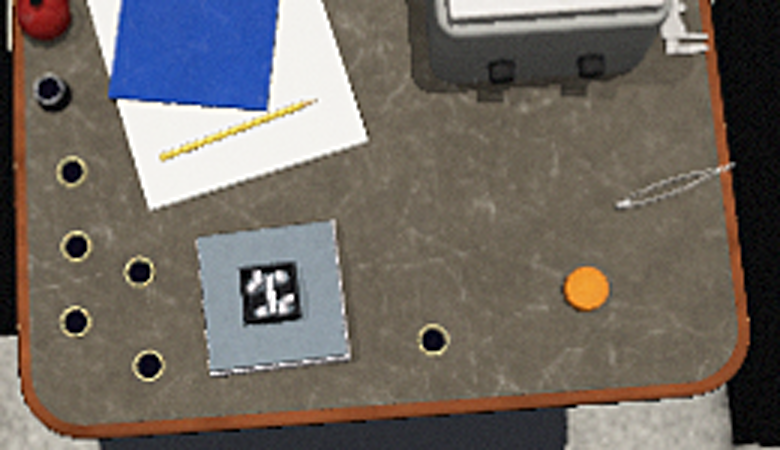

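```bash
python3 -m inch '[[[0.1,-0.2,0,0,0,-0.05],[0.25,-0.45,0,0,0,-0.1],[0.4,-0.7,0,0,0,-0.15],[0.5,-1,0,0,0,-0.2],[0.5,-1,0,0,0,-0.2]]]'
python3 -m inch '[[[0.1,-0.2,0,0,0,-0.05],[0.25,-0.45,0,0,0,-0.1],[0.4,-0.7,0,0,0,-0.147],[0.5,-1,0,0,0,-0.147],[0.5,-1,0,0,0,-0.147]]]'
python3 -m inch '[[[0.1,-0.2,0,0,0,0],[0.19,-0.425,0,0,0,0],[0.19,-0.425,0,0,0,0],[0.19,-0.425,0,0,0,0]]]'
python3 - <<'E'
from h import *
st(); f,p=snap('wrist','w1')
for n in ['lid','lid_collar','block','lens0']:
    for d in arm.search_frame(n,'wrist')[:6]:
        b=d['box']; print(n,round(d['score'],2),np.round(b,1))
E
```

```text
t: 1.18
eef_pos: [0.3779, 0.412, 0.4055]
ee_rot: [-3.141, 0.0, -1.056]
force: [-0.3, 0.7, 0.4]
width: 0.0875
t: 1.8
eef_pos: [0.4778, 0.2127, 0.4049]
ee_rot: [-3.141, -0.0, -1.516]
force: [0.2, -0.2, 0.7]
width: 0.0875
t: 2.3
eef_pos: [0.515, 0.1313, 0.4046]
ee_rot: [-3.142, 0.0, -1.513]
force: [-0.0, 1.0, 1.0]
width: 0.0875
t 2.3 pos [0.515  0.1313 0.4046] rpy [-3.1415e+00  2.0000e-04 -1.5126e+00] F [-0.  1.  1.] M [ 0.09 -0.    0.  ] w 0.0875
lid 0.76 [267.4  47.4 374.2 156.3]
lid_collar 0.95 [264.3  45.8 372.4 161.1]
block 0.64 [301.9  87.2 334.2 123.8]
lens0 0.89 [340.8 189.1 360.5 209.6]
lens0 0.76 [276.6 188.2 300.8 213.3]
lens0 0.64 [306.2 235.7 325.7 249.8]
lens0 0.64 [257.2 226.  279.6 248.3]
```

View pics/w1.png

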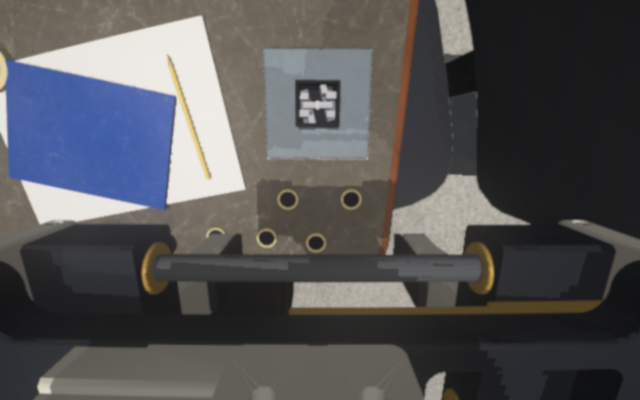

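```bash
python3 - <<'E'
from h import *
f=cv2.imread('pics/w1.png'); g=cv2.resize(f[35:255,200:380],None,fx=4.4,fy=2.7*0+2.7,interpolation=cv2.INTER_CUBIC)
g=cv2.resize(f[35:175,250:390],None,fx=4.2,fy=4.2,interpolation=cv2.INTER_CUBIC); cv2.imwrite('pics/w1c.png',g)
E
```

```text
(no output)
```

View pics/w1c.png

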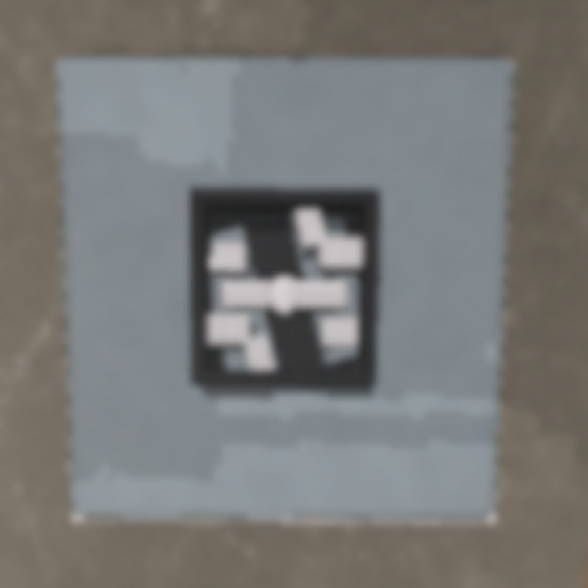

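```bash
cat >> h.py <<'E'
def sq(corners,p,z):
    X=np.array([pix2plane(c,p,z)[:2] for c in corners]); c=X.mean(0)
    e=[X[(i+1)%4]-X[i] for i in range(4)]
    print('center',np.round(c,4),'sides',np.round([np.linalg.norm(v) for v in e],4),'ang mod90',np.round([np.degrees(np.arctan2(v[1],v[0]))%90 for v in e],2))
    return c
E
python3 - <<'E'
from h import *
p=arm.camera_params('wrist')
m=lambda L:[(250+x/4.2-.4,35+y/4.2-.4) for x,y in L]
sq(m([(57,58),(516,60),(494,521),(73,521)]),p,.035)
sq(m([(192,188),(379,189),(376,387),(192,387)]),p,.057)
sq(m([(192,188),(379,189),(376,383),(193,383)]),p,.057)
print(pix2plane(m([(284,293)])[0],p,.040))
pt=arm.camera_params('top')
mt=lambda L:[(195+x/3-.33,140+y/3-.33) for x,y in L]
sq(mt([(196,239),(335,220),(350,353),(210,372)]),pt,.035)
sq(mt([(240,268),(297,262),(302,320),(243,325)]),pt,.057)
for c in [(72,171),(76,245),(139,271),(75,321),(149,364),(433,340)]: print(pix2plane(mt([c])[0],pt,.006))
# wrist lens
for c in [(288,199),(351.5,199.5),(266,238),(316,242.5)]: print('w',pix2plane(c,p,.006))
E
```

```text
center [0.5212 0.0379] sides [0.1196 0.1195 0.1193 0.12  ] ang mod90 [3.22 2.99 3.45 3.12]
center [0.5213 0.0372] sides [0.0466 0.0479 0.0476 0.0482] ang mod90 [3.17 3.55 3.45 2.43]
center [0.5213 0.0367] sides [0.0466 0.0469 0.0473 0.0472] ang mod90 [3.17 3.53 3.45 2.75]
[0.52151795 0.0367444  0.04      ]
center [0.5229 0.0355] sides [0.1244 0.1188 0.1231 0.1185] ang mod90 [3.88 2.6  3.78 3.23]
center [0.5216 0.0359] sides [0.0497 0.0508 0.051  0.0497] ang mod90 [ 2.07  1.43  0.89 89.97]
[0.65442891 0.21513736 0.006     ]
[0.58528514 0.21340281 0.006     ]
[0.5574962  0.15682338 0.006     ]
[0.51602507 0.21644042 0.006     ]
[0.47299974 0.15121281 0.006     ]
[ 0.47683739 -0.10329987  0.006     ]
w [0.55339366 0.15617711 0.006     ]
w [0.46879552 0.15176378 0.006     ]
w [0.58186041 0.21340415 0.006     ]
w [0.51246266 0.21584765 0.006     ]
```

```bash
python3 -m inch '[[[0.01,-0.2,-0.15,0,0,-0.001],[0.03,-0.4,-0.35,0,0,-0.001],[0.0315,-0.47,-0.6,0,0,-0.001],[0.0315,-0.47,-0.75,0,0,-0.001],[0.0315,-0.47,-0.85,0,0,-0.001],[0.0315,-0.47,-0.9,0,0,-0.001],[0.0315,-0.47,-0.938,0,0,-0.001],[0.0315,-0.47,-0.938,0,0,-0.001]]]' 87 30
python3 - <<'E'
from h import *
st(); f,p=snap('wrist','w2'); snap('scene','s2',(200,120,400,260),4)
E
```

```text
t: 3.55
eef_pos: [0.5213, 0.0368, 0.2171]
ee_rot: [3.142, -0.0, -1.516]
force: [-0.2, 0.3, 0.0]
width: 0.0872
t 3.55 pos [0.5213 0.0368 0.2171] rpy [ 3.1416 -0.     -1.5156] F [-0.2  0.3  0. ] M [ 0.02 -0.09 -0.02] w 0.0872
```

View pics/w2.png

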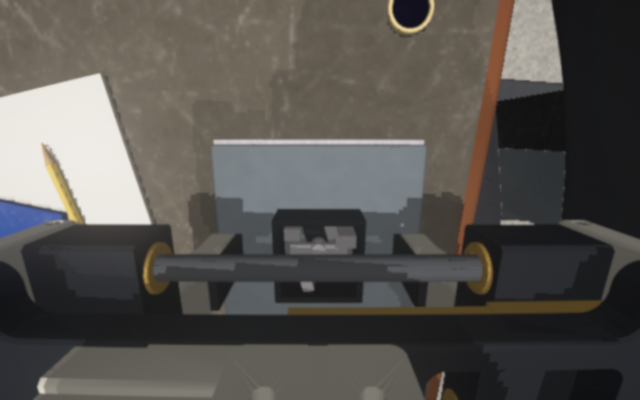

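View pics/s2.png

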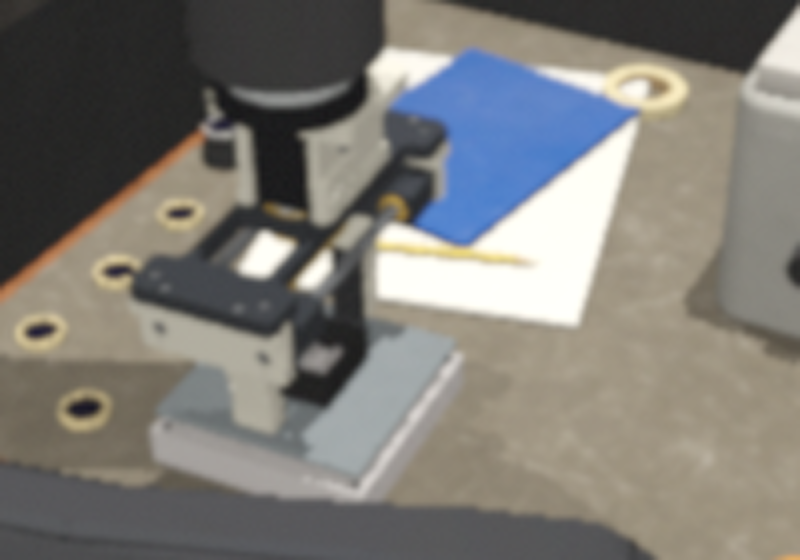

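Fingers straddle the collar (273–365 between fingers 240–396): centred. Gripping.

```bash
python3 -m inch '[[[0,0,0,0,0,0],[0,0,0,0,0,0],[0,0,0,0,0,0],[0,0,0,0,0,0],[0,0,0,0,0,0],[0,0,0,0,0,0]]]' 40 50
python3 -c "
from h import *
st()"
```

```text
t: 4.4
eef_pos: [0.5212, 0.0365, 0.2171]
ee_rot: [3.141, -0.0, -1.516]
force: [-1.1, -0.1, 1.8]
width: 0.0479
t 4.4 pos [0.5212 0.0365 0.2171] rpy [ 3.1413e+00 -1.0000e-04 -1.5160e+00] F [-1.1 -0.1  1.8] M [0.1  0.41 0.01] w 0.0479
```

```bash
python3 -m inch '[[[0,0,-0.01,0,0,0],[0,0,-0.02,0,0,0],[0,0,-0.03,0,0,0],[0,0,-0.037,0,0,0],[0,0,-0.037,0,0,0]]]'
python3 -c "
from h import *
st()"
```

```text
t: 5.03
eef_pos: [0.5212, 0.0366, 0.21]
ee_rot: [3.141, -0.0, -1.516]
force: [-4.0, 0.4, 9.3]
width: 0.0476
t 5.03 pos [0.5212 0.0366 0.21  ] rpy [ 3.1415e+00 -2.0000e-04 -1.5158e+00] F [-4.   0.4  9.3] M [ 0.23  1.41 -0.01] w 0.0476
```

```bash
python3 -m inch '[[[0,0,0,0,0,0.01],[0,0,0,0,0,0.025],[0,0,0,0,0,0.04],[0,0,0,0,0,0.04]]]'
python3 -c "
from h import *
st()"
```

```text
t: 5.52
eef_pos: [0.5217, 0.0366, 0.2103]
ee_rot: [-3.14, -0.0, -1.39]
force: [-3.1, -0.7, 8.1]
width: 0.0476
t 5.53 pos [0.5217 0.0366 0.2103] rpy [-3.1403 -0.     -1.3895] F [-3.1 -0.7  8.1] M [ 0.02  0.86 -0.05] w 0.0476
```

Turns freely (moment 0.05). Continue to ~72°.

```bash
python3 -m inch '[[[0,0,0,0,0,0.04],[0,0,0,0,0,0.09],[0,0,0,0,0,0.14],[0,0,0,0,0,0.19],[0,0,0,0,0,0.24],[0,0,0,0,0,0.29],[0,0,0,0,0,0.33],[0,0,0,0,0,0.35]]]'
python3 -m inch '[[[0,0,0,0,0,0.01],[0,0,0,0,0,0.018],[0,0,0,0,0,0.018]]]'
python3 -c "
from h import *
st()"
```

```text
t: 6.52
eef_pos: [0.5224, 0.037, 0.2107]
ee_rot: [-3.14, -0.003, -0.287]
force: [0.2, 0.8, 8.5]
width: 0.0477
t: 6.9
eef_pos: [0.5224, 0.037, 0.2106]
ee_rot: [-3.14, -0.003, -0.233]
force: [-0.6, 1.7, 8.3]
width: 0.0473
t 6.9 pos [0.5224 0.037  0.2106] rpy [-3.1399e+00 -2.9000e-03 -2.3340e-01] F [-0.6  1.7  8.3] M [ 0.34  0.12 -0.12] w 0.0473
```

```bash
python3 -m inch '[[[0,0,0,0,0,0.004],[0,0,0,0,0,0.008],[0,0,0,0,0,0.008]]]'
python3 -c "
from h import *
st()"
python3 -m inch '[[[0,0,0.02,0,0,0],[0,0,0.04,0,0,0],[0,0,0.06,0,0,0],[0,0,0.06,0,0,0]]]'
python3 -c "
from h import *
st(); f,p=snap('wrist','w3')"
```

```text
t: 7.28
eef_pos: [0.5224, 0.037, 0.2106]
ee_rot: [-3.14, -0.003, -0.209]
force: [-0.5, 0.9, 9.0]
width: 0.0476
t 7.28 pos [0.5224 0.037  0.2106] rpy [-3.1399e+00 -3.0000e-03 -2.0850e-01] F [-0.5  0.9  9. ] M [ 0.38  0.12 -0.17] w 0.0476
t: 7.78
eef_pos: [0.5205, 0.0362, 0.2211]
ee_rot: [3.141, 0.002, -0.21]
force: [-0.5, -1.2, -2.8]
width: 0.0476
t 7.78 pos [0.5205 0.0362 0.2211] rpy [ 3.1408e+00  1.8000e-03 -2.0970e-01] F [-0.5 -1.2 -2.8] M [-0.05  0.06 -0.01] w 0.0476
```

View pics/w3.png

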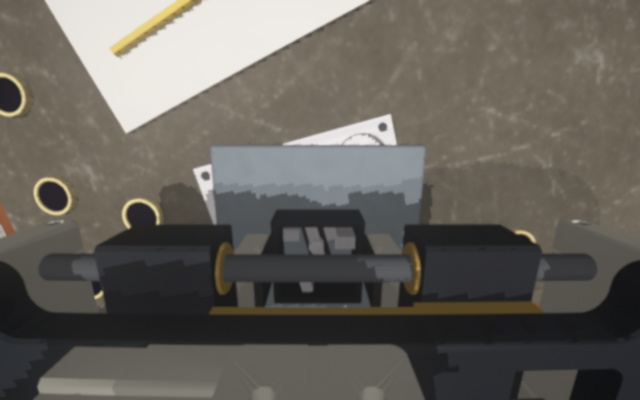

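```bash
python3 -m inch '[[[0,0,0.1,0,0,0],[0,0,0.25,0,0,0],[0,0,0.35,0,0,0],[0,0,0.35,0,0,0]]]'
python3 -c "
from h import *
st()
p=arm.camera_params('top')
print(pix2plane((358,168),p,0),pix2plane((340,166),p,0),pix2plane((362,163),p,0.02))
snap('scene','s3'); snap('top','t3',(195,140,455,290),3)"
```

```text
t: 8.32
eef_pos: [0.5213, 0.0365, 0.2923]
ee_rot: [-3.141, -0.001, -0.209]
force: [-0.4, -0.5, -3.8]
width: 0.0477
t 8.32 pos [0.5213 0.0365 0.2923] rpy [-3.1405e+00 -1.2000e-03 -2.0930e-01] F [-0.4 -0.5 -3.8] M [ 0.02 -0.02 -0.01] w 0.0477
[ 0.71009907 -0.17501713  0.        ] [ 0.71941332 -0.12533862  0.        ] [ 0.71808379 -0.1853613   0.02      ]
```

View pics/s3.png

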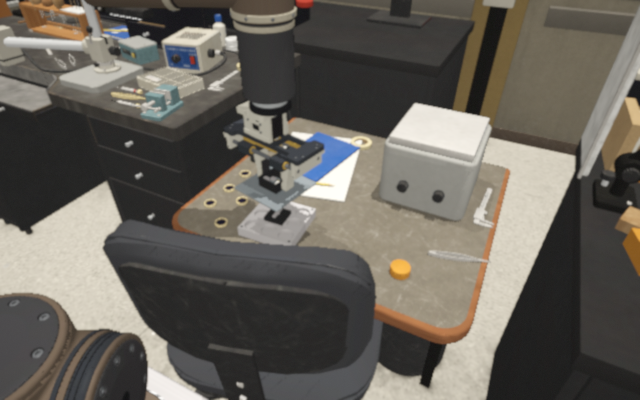

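View pics/t3.png

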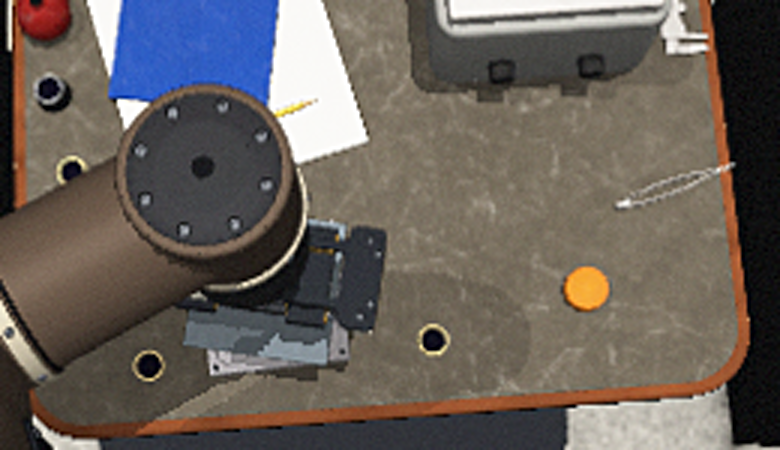

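```bash
python3 -m inch '[[[0.06,-0.2,0,0,0,0],[0.15,-0.4,0,0,0,0],[0.22,-0.6,0,0,0,0],[0.278,-0.757,0,0,0,0],[0.278,-0.757,0,0,0,0],[0.278,-0.757,0,0,0,0]]]'
python3 -c "
from h import *
st()
snap('top','t4',(195,140,455,290),3)"
```

```text
t: 9.18
eef_pos: [0.5763, -0.1149, 0.2901]
ee_rot: [3.141, 0.003, -0.21]
force: [0.3, 0.4, -3.4]
width: 0.0477
t 9.18 pos [ 0.5763 -0.1149  0.2901] rpy [ 3.1411e+00  2.7000e-03 -2.1000e-01] F [ 0.3  0.4 -3.4] M [ 0.03  0.02 -0.04] w 0.0477
```

View pics/t4.png

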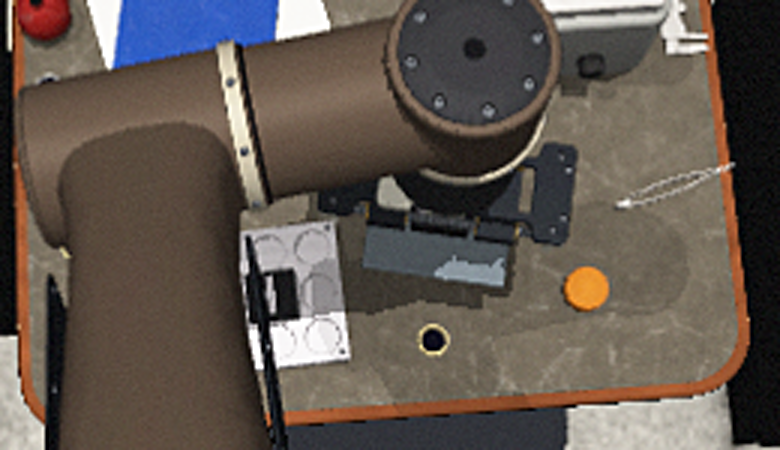

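```bash
python3 -m inch '[[[0,0,-0.2,0,0,0],[0,0,-0.4,0,0,0],[0,0,-0.46,0,0,0],[0,0,-0.49,0,0,0],[0,0,-0.505,0,0,0],[0,0,-0.505,0,0,0]]]'
python3 -c "
from h import *
st()"
```

```text
t: 9.98
eef_pos: [0.5773, -0.1148, 0.1916]
ee_rot: [-3.141, -0.002, -0.209]
force: [0.1, -0.1, -3.2]
width: 0.0477
t 9.97 pos [ 0.5773 -0.1148  0.1916] rpy [-3.1412e+00 -1.6000e-03 -2.0900e-01] F [ 0.1 -0.1 -3.2] M [-0.01 -0.01 -0.06] w 0.0477
```

```bash
python3 -m inch '[[[0,0,-0.01,0,0,0],[0,0,-0.016,0,0,0],[0,0,-0.022,0,0,0],[0,0,-0.022,0,0,0]]]'
python3 -c "
from h import *
st()"
```

```text
t: 10.48
eef_pos: [0.5769, -0.1149, 0.1869]
ee_rot: [-3.142, -0.0, -0.209]
force: [-2.6, 0.4, 5.0]
width: 0.0475
t 10.47 pos [ 0.5769 -0.1149  0.1869] rpy [-3.1416e+00 -4.0000e-04 -2.0910e-01] F [-2.6  0.4  5. ] M [ 0.36  0.91 -0.06] w 0.0475
```

```bash
python3 -m inch '[[[0,0,0.004,0,0,0],[0,0,0.004,0,0,0],[0,0,0.004,0,0,0],[0,0,0.004,0,0,0]]]' 80 30
python3 -m inch '[[[0,0,0.15,0,0,0],[0,0,0.4,0,0,0],[0,0,0.65,0,0,0],[0,0,0.9,0,0,0],[0,0,0.9,0,0,0]]]'
python3 -c "
from h import *
st()
snap('top','t5',(195,140,455,290),3);snap('wrist','w5')"
```

```text
t: 10.98
eef_pos: [0.5769, -0.1149, 0.187]
ee_rot: [3.142, 0.0, -0.209]
force: [-1.0, 0.1, -0.2]
width: 0.0786
t: 11.6
eef_pos: [0.5779, -0.1149, 0.3719]
ee_rot: [-3.14, -0.008, -0.209]
force: [-0.7, 0.2, -1.3]
width: 0.0801
t 11.6 pos [ 0.5779 -0.1149  0.3719] rpy [-3.1398 -0.0083 -0.2086] F [-0.7  0.2 -1.3] M [-0.05  0.03  0.01] w 0.0801
```

View pics/t5.png

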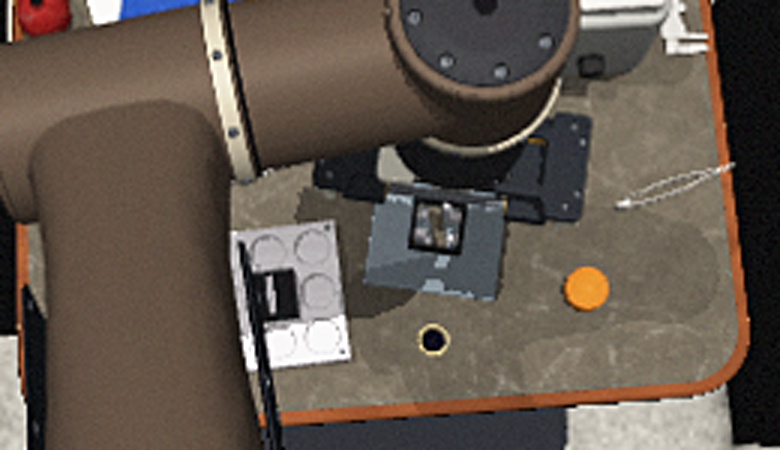

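View pics/w5.png

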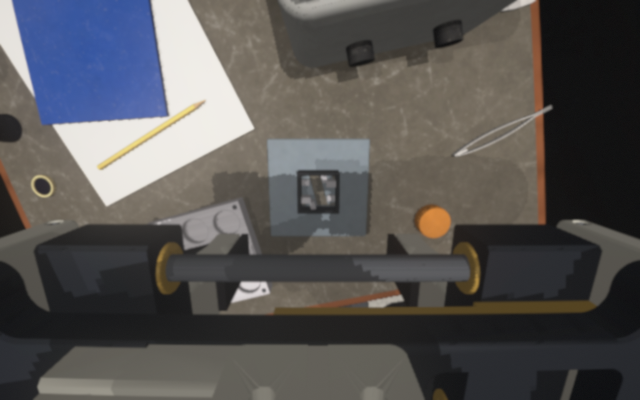

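```bash
python3 -m inch '[[[-0.05,0.15,0,0,0,-0.05],[-0.1,0.4,0,0,0,-0.1],[-0.2,0.65,0,0,0,-0.15],[-0.3,0.9,0,0,0,-0.2],[-0.3,1,-0.1,0,0,-0.25],[-0.3,1,-0.2,0,0,-0.3],[-0.3,1,-0.3,0,0,-0.35],[-0.3,1,-0.3,0,0,-0.4]]]'
python3 -m inch '[[[0,0.2,0,0,0,-0.0157],[0,0.21,0,0,0,-0.0157],[0,0.21,0,0,0,-0.0157]]]'
python3 -c "
from h import *
st()
snap('wrist','w6');snap('top','t6',(195,140,455,290),3)"
```

```text
t: 12.7
eef_pos: [0.5157, 0.0848, 0.3038]
ee_rot: [3.136, -0.002, -1.471]
force: [0.3, -0.1, 1.0]
width: 0.0802
t: 13.08
eef_pos: [0.5165, 0.1271, 0.3058]
ee_rot: [3.139, -0.001, -1.514]
force: [-0.3, -0.8, -0.0]
width: 0.08
t 13.07 pos [0.5165 0.1271 0.3058] rpy [ 3.1394e+00 -1.1000e-03 -1.5141e+00] F [-0.3 -0.8 -0. ] M [ 0.05 -0.05  0.02] w 0.08
```

View pics/w6.png

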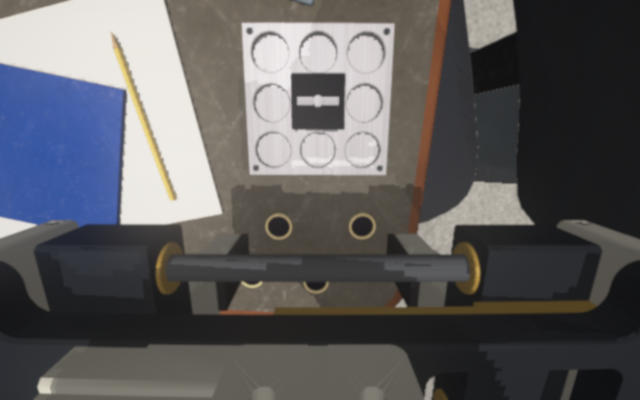

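View pics/t6.png

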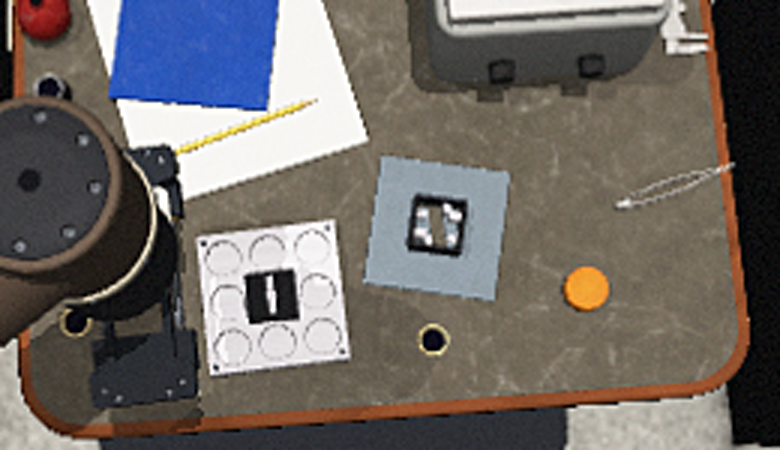

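```bash
python3 - <<'E'
from h import *
f=cv2.imread('pics/w6.png'); g=cv2.resize(f[10:185,230:410],None,fx=3.4,fy=3.4,interpolation=cv2.INTER_CUBIC); cv2.imwrite('pics/w6c.png',g)
p=arm.camera_params('wrist'); print(p['pose'][:3,3])
c=np.array([0.5212,0.0372]);a=np.radians(3.2);
for X in [(-62,-62),(62,-62),(62,62),(-62,62)]:
    v=np.array(X)/1000; q=c+[v[0]*np.cos(a)-v[1]*np.sin(a),v[0]*np.sin(a)+v[1]*np.cos(a)]
    uv=proj([*q,.022],p); print(X,np.round(uv,1),np.round((uv-[229.65,9.65])*3.4,0))
E
```

```text
[0.52124351 0.0589205  0.28628266]
(-62, -62) [394.7  24.1] [561.  49.]
(62, -62) [242.3  23.9] [43. 49.]
(62, 62) [250.4 175.1] [ 70. 563.]
(-62, 62) [386.2 175.2] [532. 563.]
```

View pics/w6c.png

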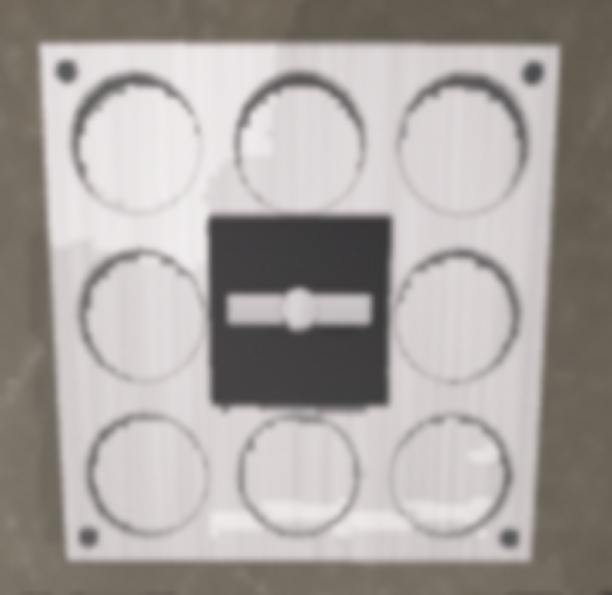

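```bash
cat >> h.py <<'E'
C=np.array([0.5215,0.0366]); A=np.radians(3.2)
def b2w(x,y): return C+[x*np.cos(A)-y*np.sin(A),x*np.sin(A)+y*np.cos(A)]
POCK={k:b2w(*v) for k,v in {0:(.04,.04),1:(.04,0),2:(.04,-.04),3:(0,-.04),4:(-.04,-.04),5:(-.04,0),6:(-.04,.04),7:(0,.04)}.items()}
def rings(f,p,z=0.006,verb=True):
    hsv=cv2.cvtColor(f,cv2.COLOR_BGR2HSV)
    m=((hsv[...,0]>15)&(hsv[...,0]<35)&(hsv[...,1]>40)&(hsv[...,2]>110)).astype(np.uint8)
    # dark centres
    out=[]
    m2=cv2.morphologyEx(m,cv2.MORPH_CLOSE,np.ones((3,3),np.uint8))
    cs,_=cv2.findContours(m2,cv2.RETR_EXTERNAL,cv2.CHAIN_APPROX_NONE)
    for c in cs:
        if len(c)<15: continue
        (x,y),(w,h),a=cv2.fitEllipse(c)
        if min(w,h)<8 or max(w,h)/min(w,h)>1.5: continue
        X=pix2plane((x,y),p,z); Xe=pix2plane((x+(w+h)/4,y),p,z); d=2*np.linalg.norm(X-Xe)
        if d<.02 or d>.036: continue
        out.append(X[:2]); 
        if verb: print('ring px',round(x,1),round(y,1),'axes',round(w,1),round(h,1),'world',np.round(X[:2],4),'diam',round(d,4))
    return out
E
python3 - <<'E'
from h import *
print(POCK)
p=arm.camera_params('wrist'); f=arm.grab_frame('wrist'); rings(f,p)
p=arm.camera_params('top'); f=arm.grab_frame('top'); rings(f,p)
E
```

```text
{0: array([0.55920477, 0.07877049]), 1: array([0.56143763, 0.03883286]), 2: array([ 0.56367049, -0.00110477]), 3: array([ 0.52373286, -0.00333763]), 4: array([ 0.48379523, -0.00557049]), 5: array([0.48156237, 0.03436714]), 6: array([0.47932951, 0.07430477]), 7: array([0.51926714, 0.07653763])}
ring px 316.0 282.8 axes 19.2 23.1 world [0.5134 0.2172] diam 0.0226
ring px 362.1 226.0 axes 25.7 26.8 world [0.4704 0.1508] diam 0.0266
ring px 278.6 226.3 axes 25.9 27.1 world [0.5546 0.1558] diam 0.0268
```

```bash
python3 -m inch '[[[0.1,0.07,-0.15,0,0,0],[0.19,0.143,-0.35,0,0,0],[0.19,0.143,-0.5,0,0,0],[0.19,0.143,-0.58,0,0,0],[0.19,0.143,-0.626,0,0,0],[0.19,0.143,-0.626,0,0,0],[0.19,0.143,-0.626,0,0,0]]]' 44 20
python3 -c "
from h import *
st()
snap('wrist','w7')"
```

```text
t: 14.15
eef_pos: [0.5552, 0.1559, 0.183]
ee_rot: [-3.14, 0.001, -1.515]
force: [1.0, -0.3, 0.6]
width: 0.0441
t 14.15 pos [0.5552 0.1559 0.183 ] rpy [-3.1399e+00  8.0000e-04 -1.5150e+00] F [ 1.  -0.3  0.6] M [ 0.06 -0.02  0.  ] w 0.0441
```

View pics/w7.png

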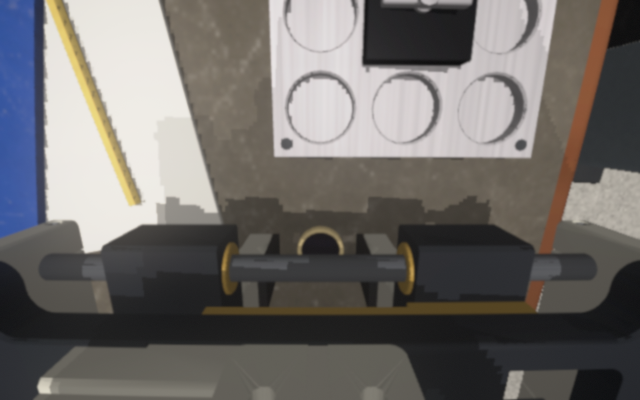

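```bash
python3 -m inch '[[[0,0,0,0,0,0],[0,0,0,0,0,0]]]'; python3 -m inch '[[[0,0,0,0,0,0],[0,0,0,0,0,0]]]'
```

```text
t: 14.45
eef_pos: [0.5549, 0.1558, 0.1824]
ee_rot: [-3.141, 0.0, -1.515]
force: [0.7, -0.3, 0.1]
width: 0.0437
t: 14.7
eef_pos: [0.5549, 0.1557, 0.1819]
ee_rot: [-3.142, 0.0, -1.515]
force: [0.1, -0.1, 0.1]
width: 0.044
```

```bash
python3 -m inch '[[[0,0,-0.006,0,0,0],[0,0,-0.006,0,0,0],[0,0,-0.006,0,0,0],[0,0,-0.006,0,0,0]]]' - 20
python3 -m inch '[[[0,0,0,0,0,0],[0,0,0,0,0,0],[0,0,0,0,0,0],[0,0,0,0,0,0]]]' 15 20
python3 -c "
from h import *
st()
snap('wrist','w8',(200,180,440,320),3)"
```

```text
t: 15.2
eef_pos: [0.5549, 0.1557, 0.1807]
ee_rot: [3.142, -0.0, -1.515]
force: [0.6, 0.2, 0.4]
width: 0.044
t: 15.7
eef_pos: [0.5549, 0.1557, 0.1807]
ee_rot: [-3.142, 0.0, -1.515]
force: [-0.3, 0.6, 0.1]
width: 0.0252
t 15.7 pos [0.5549 0.1557 0.1807] rpy [-3.1415e+00  1.0000e-04 -1.5151e+00] F [-0.3  0.6  0.1] M [ 0.11 -0.02  0.05] w 0.0252
```

View pics/w8.png

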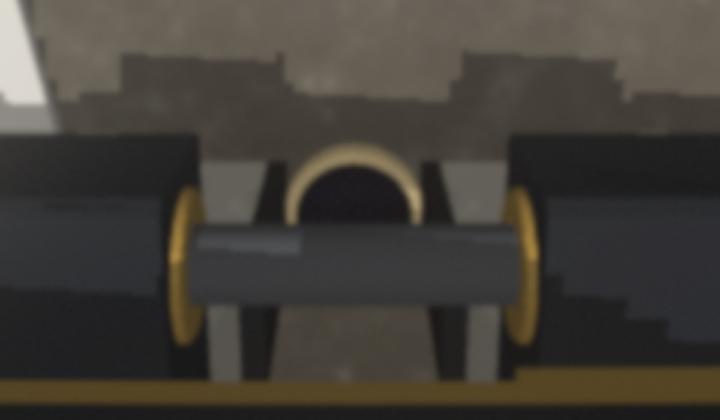

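```bash
python3 - <<'E'
from h import *
s=st(); p=arm.camera_params('wrist'); e=s['eef_pos']
for dy in (-.004,-.002,0,.002):
    print(dy,[np.round(proj([e[0]+a*.0135,e[1]+dy-(.0135 if a==0 else 0),.006],p),1) for a in (-1,0,1)])
for x in (286,422): print(pix2plane((200+x/3-.33,180+215/3),p,.006))
print(pix2plane((200+353/3-.33,180+143/3-.33),p,.006))
E
```

```text
t 15.75 pos [0.5549 0.1557 0.1807] rpy [-3.1415  0.     -1.5151] F [-0.4 -0.3  0.6] M [ 0.05 -0.05 -0.01] w 0.0257
-0.004 [array([342.9, 246.6]), array([320.7, 222.8]), array([295.5, 244.1])]
-0.002 [array([342.7, 249.9]), array([320.4, 226.2]), array([295.4, 247.4])]
0 [array([342.4, 253.1]), array([320.2, 229.6]), array([295.2, 250.7])]
0.002 [array([342.1, 256.3]), array([320., 233.]), array([295.1, 253.9])]
[0.56848788 0.15636947 0.006     ]
[0.54262458 0.1549107  0.006     ]
[0.55657289 0.14100927 0.006     ]
```

```bash
python3 -m inch '[[[0,0,0.1,0,0,0],[0,0,0.22,0,0,0],[0.01,-0.15,0.22,0,0,0],[0.0215,-0.3,0.22,0,0,0],[0.0215,-0.381,0.22,0,0,0],[0.0215,-0.381,0.16,0,0,0],[0.0215,-0.381,0.135,0,0,0],[0.0215,-0.381,0.135,0,0,0]]]' - 25
python3 -c "
from h import *
st()
snap('wrist','w9',(200,150,440,320),3)"
```

```text
t: 16.75
eef_pos: [0.559, 0.0801, 0.2068]
ee_rot: [3.14, -0.001, -1.514]
force: [-0.2, 0.2, 0.0]
width: 0.0257
t 16.75 pos [0.559  0.0801 0.2068] rpy [ 3.1402e+00 -6.0000e-04 -1.5144e+00] F [-0.2  0.2  0. ] M [ 0.14 -0.1  -0.02] w 0.0257
```

View pics/w9.png

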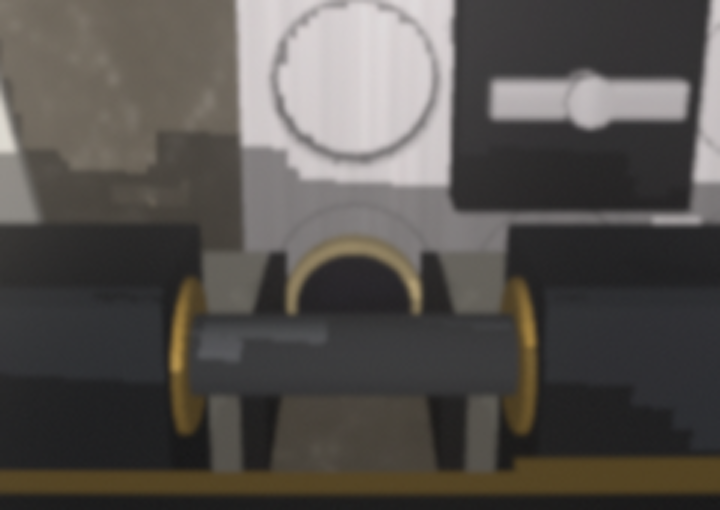

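```bash
cat >> h.py <<'E'
def cmp(box,sc,rim,ring,lift,rimx=None):
    """rim,ring: crop pixels (top points). lift = lens bottom z"""
    p=arm.camera_params('wrist'); s=arm.get_state(); e=s['eef_pos']
    g=lambda c:(box[0]+c[0]/sc-.33,box[1]+c[1]/sc-.33)
    a=pix2plane(g(rim),p,.022); b=pix2plane(g(ring),p,lift+.006)
    print('pocket y',round(a[1]+.0155,4),'lens y',round(b[1]+.0135,4),'lens-pocket',round(b[1]+.0135-a[1]-.0155,4),'tcp y',round(e[1],4),'rim x',round(a[0],4),'ring x',round(b[0],4))
E
python3 - <<'E'
from h import *
s=st(); p=arm.camera_params('wrist')
cmp((200,150),3,(353,206),(353,236),s['eef_pos'][2]-.1807)
E
```

```text
t 16.8 pos [0.5592 0.0801 0.2072] rpy [ 3.1408e+00 -4.0000e-04 -1.5143e+00] F [ 0.5 -0.4 -0.5] M [ 0.08 -0.01  0.04] w 0.0251
pocket y 0.0789 lens y 0.0795 lens-pocket 0.0006 tcp y 0.0801 rim x 0.5609 ring x 0.5607
```

```bash
python3 -m inch '[[[0,-0.003,-0.01,0,0,0],[0,-0.003,-0.022,0,0,0],[0,-0.003,-0.022,0,0,0],[0,-0.003,-0.022,0,0,0]]]'
python3 -c "
from h import *
st()
snap('wrist','w10',(200,150,440,320),3)"
```

```text
t: 17.3
eef_pos: [0.5592, 0.079, 0.2033]
ee_rot: [-3.142, -0.0, -1.515]
force: [-0.0, -0.0, -0.1]
width: 0.0249
t 17.3 pos [0.5592 0.079  0.2033] rpy [-3.1415 -0.     -1.5151] F [-0.  -0.  -0.1] M [ 0.06 -0.07 -0.01] w 0.0249
```

View pics/w10.png

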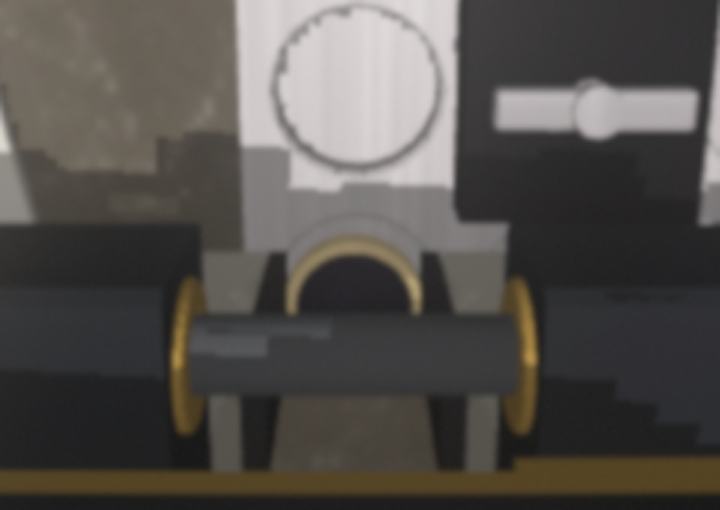

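```bash
python3 -c "
from h import *
cmp((200,150),3,(353,214),(353,236),.2033-.1807)"
python3 -m inch '[[[0,0,-0.007,0,0,0],[0,0,-0.007,0,0,0],[0,0,-0.007,0,0,0],[0,0,-0.007,0,0,0]]]'
python3 -m inch '[[[0,0,0,0,0,0],[0,0,0,0,0,0],[0,0,0,0,0,0]]]' 40
python3 -m inch '[[[0,0,0.1,0,0,0],[0,0.1,0.3,0,0,0],[0,0.35,0.4,0,0,0],[0,0.35,0.4,0,0,0]]]'
python3 -c "
from h import *
st()
snap('wrist','w11')"
```

```text
pocket y 0.0782 lens y 0.0783 lens-pocket 0.0002 tcp y 0.0789 rim x 0.561 ring x 0.5609
t: 17.85
eef_pos: [0.5592, 0.0789, 0.2019]
ee_rot: [3.142, -0.0, -1.515]
force: [-0.1, 0.2, -0.7]
width: 0.0251
t: 18.23
eef_pos: [0.5592, 0.0789, 0.2019]
ee_rot: [-3.142, 0.0, -1.515]
force: [0.8, -0.1, -0.6]
width: 0.0398
t: 18.73
eef_pos: [0.5599, 0.1517, 0.2841]
ee_rot: [-3.137, 0.002, -1.512]
force: [-1.1, -0.6, -0.2]
width: 0.0403
t 18.73 pos [0.5599 0.1517 0.2841] rpy [-3.1373e+00  2.1000e-03 -1.5122e+00] F [-1.1 -0.6 -0.2] M [ 0.01  0.02 -0.01] w 0.0403
```

View pics/w11.png

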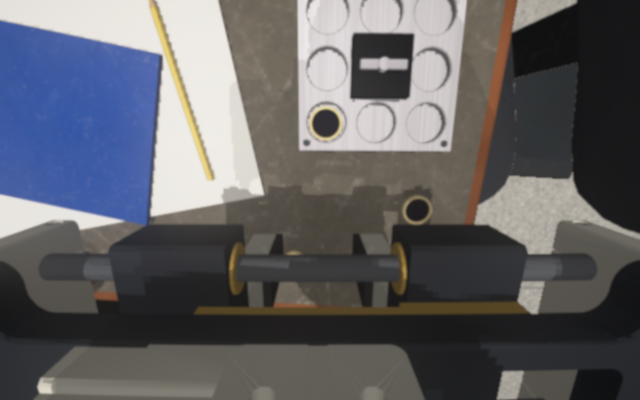

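```bash
python3 -m inch '[[[-0.2,0.004,-0.1,0,0,0],[-0.443,0.004,-0.2,0,0,0],[-0.443,0.004,-0.35,0,0,0],[-0.443,0.004,-0.44,0,0,0],[-0.443,0.004,-0.47,0,0,0],[-0.443,0.004,-0.48,0,0,0],[-0.443,0.004,-0.48,0,0,0]]]' 44
python3 -c "
from h import *
s=st()
f,p=snap('wrist','w12')
g=rings(f,p)"
```

```text
t: 19.65
eef_pos: [0.4708, 0.1496, 0.1862]
ee_rot: [-3.141, 0.0, -1.515]
force: [-0.5, 0.2, -0.8]
width: 0.0442
t 19.65 pos [0.4708 0.1496 0.1862] rpy [-3.1412e+00  2.0000e-04 -1.5154e+00] F [-0.5  0.2 -0.8] M [ 0.08  0.   -0.03] w 0.0442
ring px 320.0 249.0 axes 40.5 42.0 world [0.4701 0.1502] diam 0.0243
ring px 145.2 114.7 axes 54.3 61.0 world [0.5671 0.0792] diam 0.031
```

View pics/w12.png

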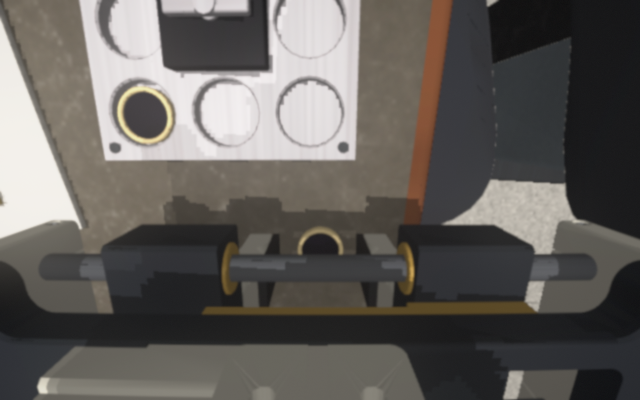

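```bash
python3 -m inch '[[[0,0,-0.02,0,0,0],[0,0,-0.027,0,0,0],[0,0,-0.027,0,0,0],[0,0,-0.027,0,0,0]]]'
python3 -m inch '[[[0,0,0,0,0,0],[0,0,0,0,0,0],[0,0,0,0,0,0],[0,0,0,0,0,0],[0,0,0,0,0,0]]]' 15 25
python3 -m inch '[[[0,0,0.1,0,0,0],[0,0,0.22,0,0,0],[0.02,-0.15,0.22,0,0,0],[0.043,-0.3,0.22,0,0,0],[0.043,-0.376,0.22,0,0,0],[0.043,-0.376,0.16,0,0,0],[0.043,-0.376,0.125,0,0,0],[0.043,-0.376,0.125,0,0,0]]]'
python3 -c "
from h import *
st()
snap('wrist','w13',(200,150,440,320),3)"
```

```text
t: 20.2
eef_pos: [0.4706, 0.1498, 0.1805]
ee_rot: [-3.142, 0.0, -1.515]
force: [-0.5, 1.0, -0.5]
width: 0.044
t: 20.82
eef_pos: [0.4706, 0.1498, 0.1805]
ee_rot: [-3.142, 0.0, -1.515]
force: [-0.1, 0.4, 0.1]
width: 0.0253
t: 21.82
eef_pos: [0.4789, 0.075, 0.2045]
ee_rot: [3.14, -0.001, -1.514]
force: [0.0, 0.2, -1.4]
width: 0.0251
t 21.82 pos [0.4789 0.075  0.2045] rpy [ 3.1399e+00 -9.0000e-04 -1.5145e+00] F [ 0.   0.2 -1.4] M [ 0.09 -0.07  0.01] w 0.0251
```

View pics/w13.png

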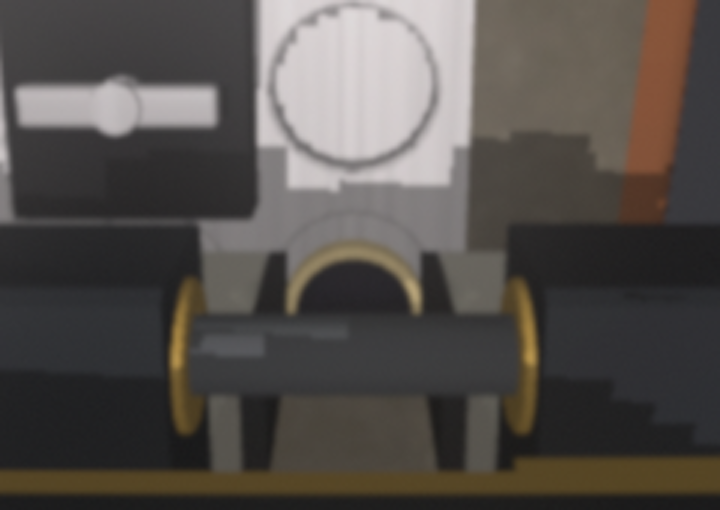

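```bash
python3 -c "
from h import *
s=st();cmp((200,150),3,(353,211),(353,241),s['eef_pos'][2]-.1805)"
```

```text
t 21.88 pos [0.4791 0.0751 0.2049] rpy [ 3.1405e+00 -6.0000e-04 -1.5142e+00] F [-0.2  0.2  0.2] M [ 0.04 -0.11  0.03] w 0.0249
pocket y 0.074 lens y 0.0752 lens-pocket 0.0012 tcp y 0.0751 rim x 0.4807 ring x 0.4806
```

```bash
python3 -m inch '[[[0,-0.003,-0.01,0,0,0],[0,-0.003,-0.018,0,0,0],[0,-0.003,-0.018,0,0,0],[0,-0.003,-0.018,0,0,0]]]'
python3 -c "
from h import *
st()
snap('wrist','w14',(200,150,440,320),3)"
```

```text
t: 22.38
eef_pos: [0.4792, 0.0739, 0.202]
ee_rot: [-3.141, 0.0, -1.515]
force: [0.0, -0.2, -0.1]
width: 0.0253
t 22.38 pos [0.4792 0.0739 0.202 ] rpy [-3.1415  0.     -1.5151] F [ 0.  -0.2 -0.1] M [ 0.05 -0.05 -0.02] w 0.0253
```

View pics/w14.png

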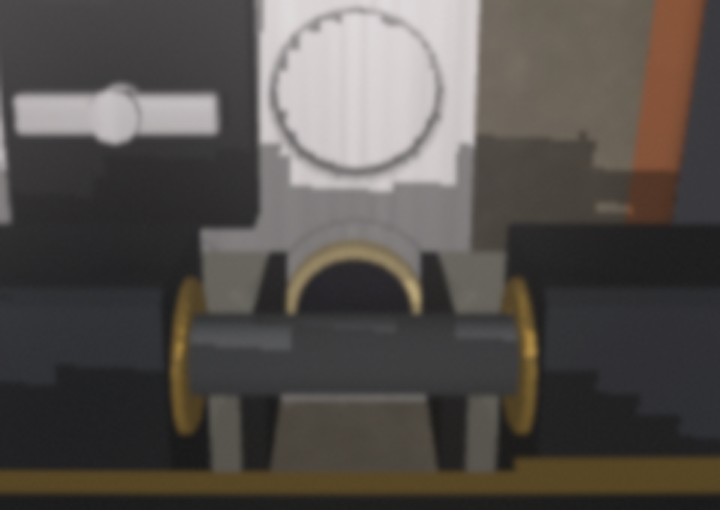

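```bash
python3 -m inch '[[[0,0,0,0,0,0],[0,0,0,0,0,0],[0,0,0,0,0,0]]]' 40
python3 -m inch '[[[0,0,0.1,0,0,0],[0,0.1,0.25,0,0,0],[0.05,0.35,0.3,0,0,0],[0.12,0.6,0.3,0,0,0],[0.172,0.7,0.3,0,0,0],[0.172,0.7,0.3,0,0,0],[0.172,0.7,0.3,0,0,0]]]' 44
python3 -c "
from h import *
st()
f,p=snap('wrist','w15'); rings(f,p)
f,p=snap('top','t15',(195,140,455,290),3); rings(f,p)"
```

```text
t: 22.8
eef_pos: [0.4792, 0.0739, 0.2019]
ee_rot: [-3.142, 0.0, -1.515]
force: [-0.8, 1.0, 0.7]
width: 0.0394
t: 23.68
eef_pos: [0.5131, 0.2131, 0.2613]
ee_rot: [3.14, -0.001, -1.516]
force: [-0.9, 0.4, 0.3]
width: 0.0441
t 23.68 pos [0.5131 0.2131 0.2613] rpy [ 3.1403e+00 -8.0000e-04 -1.5156e+00] F [-0.9  0.4  0.3] M [ 0.01 -0.04  0.04] w 0.0441
ring px 317.2 216.0 axes 31.3 32.1 world [0.5136 0.2157] diam 0.0266
ring px 236.0 208.0 axes 31.6 32.5 world [0.5818 0.2125] diam 0.0269
ring px 377.5 28.3 axes 38.9 43.7 world [0.4778 0.0713] diam 0.0301
ring px 260.6 27.6 axes 39.1 44.3 world [0.5626 0.0757] diam 0.0303
ring px 271.6 255.3 axes 9.4 10.2 world [0.4833 0.0772] diam 0.0263
ring px 268.6 225.8 axes 9.2 9.2 world [0.5639 0.0814] diam 0.0249
```

View pics/w15.png

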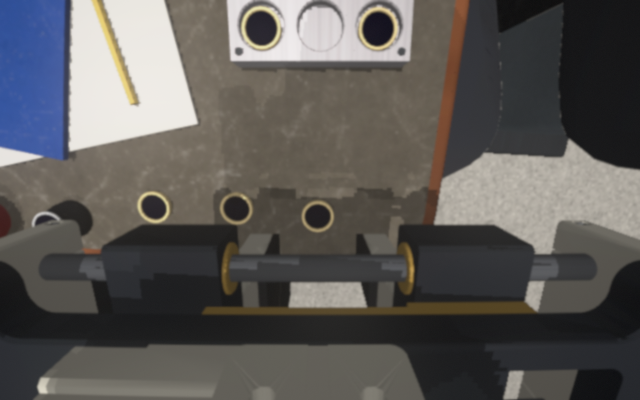

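View pics/t15.png

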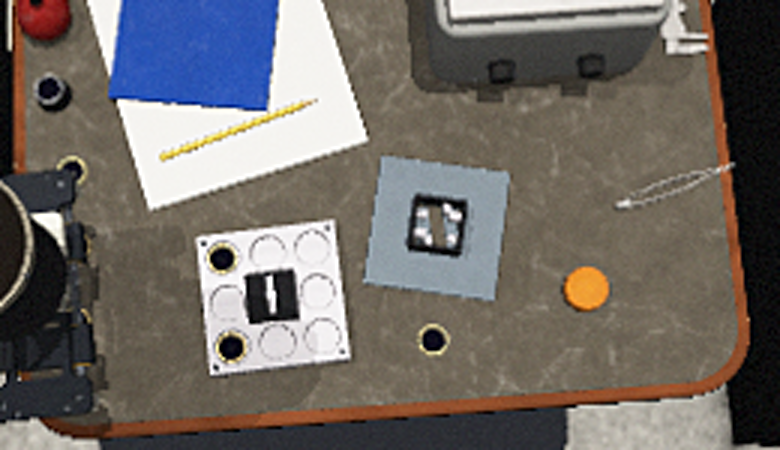

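```bash
python3 -m inch '[[[0,0.003,-0.15,0,0,0],[0,0.003,-0.3,0,0,0],[0,0.003,-0.36,0,0,0],[0,0.003,-0.39,0,0,0],[0,0.003,-0.406,0,0,0],[0,0.003,-0.406,0,0,0],[0,0.003,-0.406,0,0,0],[0,0.003,-0.406,0,0,0]]]' 44
python3 -c "
from h import *
st()
f,p=snap('wrist','w16',(200,150,440,320),3)"
```

```text
t: 24.78
eef_pos: [0.5137, 0.2146, 0.1811]
ee_rot: [-3.141, 0.0, -1.515]
force: [-1.5, -0.1, 0.1]
width: 0.0439
t 24.77 pos [0.5137 0.2146 0.1811] rpy [-3.1410e+00  5.0000e-04 -1.5151e+00] F [-1.5 -0.1  0.1] M [ 0.03 -0.05 -0.02] w 0.0439
```

View pics/w16.png

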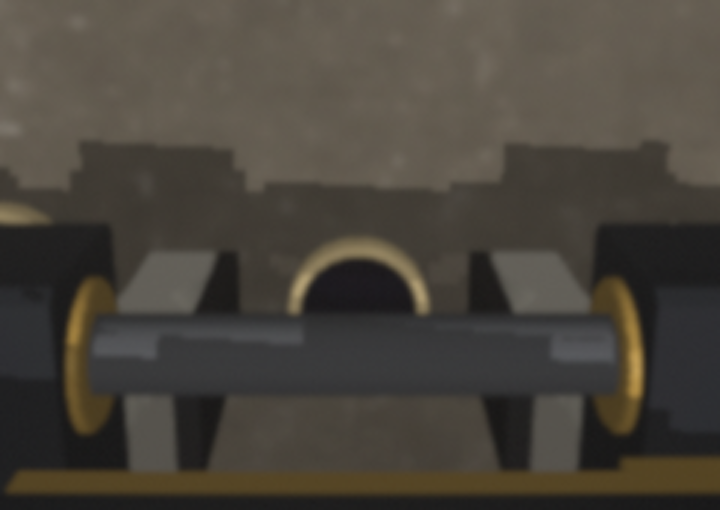

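```bash
python3 -m inch '[[[0,0,0,0,0,0],[0,0,0,0,0,0],[0,0,0,0,0,0],[0,0,0,0,0,0],[0,0,0,0,0,0]]]' 15 25
python3 -m inch '[[[0,0,0.12,0,0,0],[0,0,0.25,0,0,0],[0.01,-0.2,0.25,0,0,0],[0.028,-0.4,0.25,0,0,0],[0.028,-0.6,0.25,0,0,0],[0.028,-0.688,0.25,0,0,0],[0.028,-0.688,0.19,0,0,0],[0.028,-0.688,0.15,0,0,0]]]'
python3 -m inch '[[[0,0,-0.02,0,0,0],[0,0,-0.025,0,0,0],[0,0,-0.025,0,0,0]]]'
python3 -c "
from h import *
st()
snap('wrist','w17',(200,150,440,320),3)"
```

```text
t: 25.45
eef_pos: [0.5136, 0.2146, 0.1807]
ee_rot: [3.142, -0.0, -1.515]
force: [-0.8, 0.3, 0.8]
width: 0.0249
t: 26.45
eef_pos: [0.5192, 0.0774, 0.2098]
ee_rot: [3.141, -0.0, -1.515]
force: [-0.2, -1.3, 0.1]
width: 0.0248
t: 26.82
eef_pos: [0.5192, 0.0774, 0.2056]
ee_rot: [3.141, -0.0, -1.514]
force: [-0.7, 0.5, 0.0]
width: 0.0249
t 26.82 pos [0.5192 0.0774 0.2056] rpy [ 3.1415e+00 -1.0000e-04 -1.5144e+00] F [-0.7  0.5  0. ] M [ 0.05 -0.02 -0.05] w 0.0249
```

View pics/w17.png

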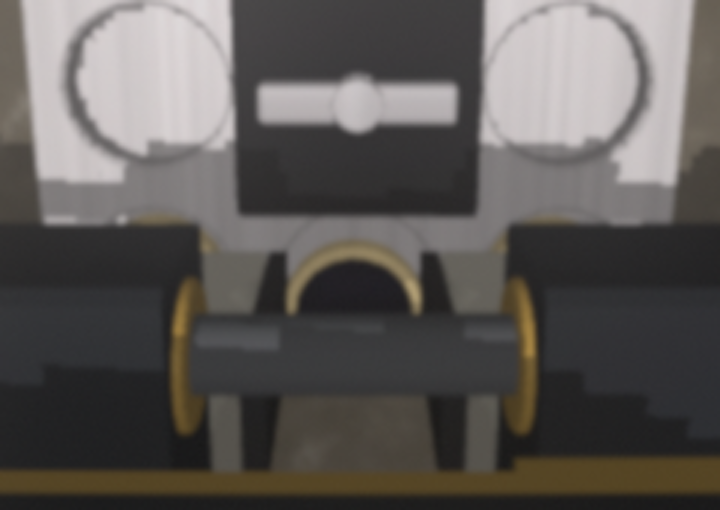

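```bash
python3 -m inch '[[[0,-0.004,-0.01,0,0,0],[0,-0.004,-0.018,0,0,0],[0,-0.004,-0.018,0,0,0],[0,-0.004,-0.018,0,0,0]]]'
python3 -c "
from h import *
st()
snap('wrist','w18',(200,150,440,320),3)
cmp((200,150),3,(353,219),(353,240),.0212)"
```

```text
t: 27.38
eef_pos: [0.5192, 0.0761, 0.2021]
ee_rot: [-3.142, -0.0, -1.515]
force: [0.4, 0.4, -1.3]
width: 0.0251
t 27.38 pos [0.5192 0.0761 0.2021] rpy [-3.1415 -0.     -1.5152] F [ 0.4  0.4 -1.3] M [ 0.08 -0.03  0.03] w 0.0251
pocket y 0.0759 lens y 0.0764 lens-pocket 0.0004 tcp y 0.0761 rim x 0.521 ring x 0.5208
```

View pics/w18.png

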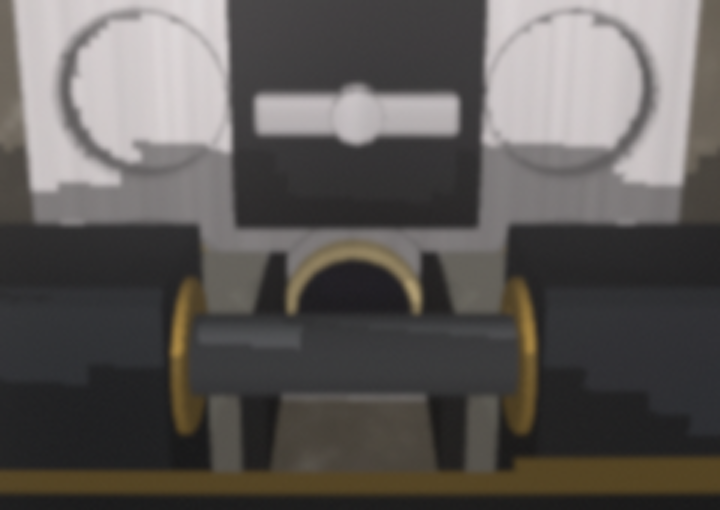

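```bash
python3 -m inch '[[[0,0,0,0,0,0],[0,0,0,0,0,0],[0,0,0,0,0,0]]]' 40
python3 -m inch '[[[0,0,0.1,0,0,0],[0.05,0.1,0.25,0,0,0],[0.15,0.35,0.3,0,0,0],[0.25,0.55,0.3,0,0,0],[0.316,0.677,0.3,0,0,0],[0.316,0.677,0.15,0,0,0],[0.316,0.677,0.15,0,0,0],[0.316,0.677,0.15,0,0,0]]]' 44
python3 -c "
from h import *
st()
f,p=snap('wrist','w19'); rings(f,p)"
```

```text
t: 27.8
eef_pos: [0.5192, 0.0762, 0.2021]
ee_rot: [-3.141, 0.0, -1.515]
force: [-0.1, 0.9, 0.3]
width: 0.0397
t: 28.8
eef_pos: [0.5825, 0.2114, 0.2327]
ee_rot: [-3.141, -0.0, -1.515]
force: [-0.8, -0.2, 0.4]
width: 0.0443
t 28.8 pos [0.5825 0.2114 0.2327] rpy [-3.1414e+00 -3.0000e-04 -1.5150e+00] F [-0.8 -0.2  0.4] M [ 0.05 -0.08  0.03] w 0.0443
ring px 318.8 225.2 axes 34.9 36.2 world [0.5823 0.2127] diam 0.0265
ring px 225.3 223.6 axes 33.1 34.5 world [0.6519 0.2154] diam 0.0253
ring px 285.0 118.2 axes 40.6 51.5 world [0.6096 0.1375] diam 0.0313
ring px 502.4 23.6 axes 44.4 50.3 world [0.4726 0.0706] diam 0.0311
ring px 436.3 22.8 axes 45.2 49.7 world [0.5154 0.0732] diam 0.0305
ring px 369.1 22.1 axes 45.2 49.1 world [0.5582 0.0756] diam 0.03
```

View pics/w19.png

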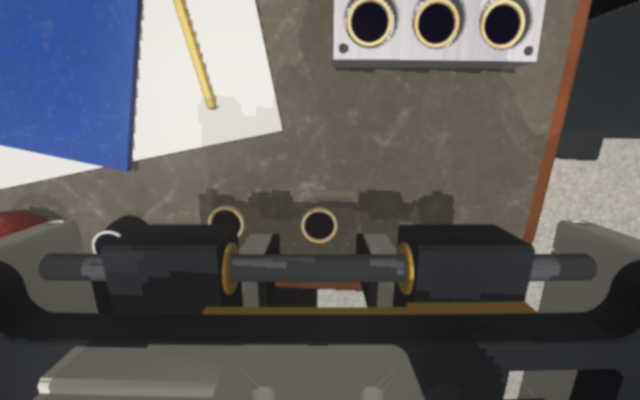

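```bash
python3 -m inch '[[[0,0,-0.1,0,0,0],[0,0,-0.19,0,0,0],[0,0,-0.23,0,0,0],[0,0,-0.257,0,0,0],[0,0,-0.257,0,0,0],[0,0,-0.257,0,0,0],[0,0,-0.257,0,0,0]]]' 44
python3 -m inch '[[[0,0,0,0,0,0],[0,0,0,0,0,0],[0,0,0,0,0,0],[0,0,0,0,0,0],[0,0,0,0,0,0]]]' 15 25
python3 -c "
from h import *
st()
f,p=snap('wrist','w20',(200,150,440,320),3)"
```

```text
t: 29.72
eef_pos: [0.5825, 0.2116, 0.1811]
ee_rot: [-3.141, 0.0, -1.515]
force: [-0.2, 0.1, 0.5]
width: 0.0441
t: 30.35
eef_pos: [0.5824, 0.2115, 0.1808]
ee_rot: [-3.142, 0.0, -1.515]
force: [-0.8, -0.5, 1.7]
width: 0.025
t 30.35 pos [0.5824 0.2115 0.1808] rpy [-3.1415  0.     -1.5151] F [-0.8 -0.5  1.7] M [ 0.04  0.16 -0.05] w 0.025
```

View pics/w20.png

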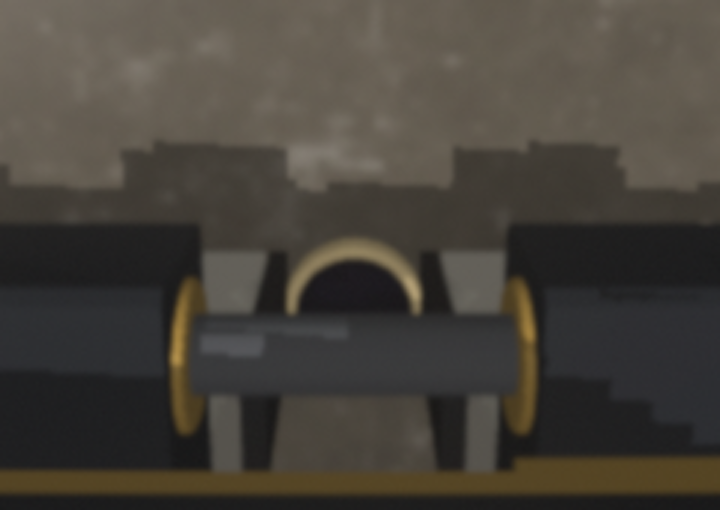

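```bash
python3 -m inch '[[[0,0,0.15,0,0,0],[0,-0.05,0.35,0,0,0],[-0.02,-0.25,0.35,0,0,0],[-0.04,-0.45,0.35,0,0,0],[-0.06,-0.65,0.35,0,0,0],[-0.09,-0.85,0.35,0,0,0],[-0.0935,-1,0.3,0,0,0],[-0.0935,-1,0.22,0,0,0]]]'
python3 -m inch '[[[0,-0.04,-0.03,0,0,0],[0,-0.063,-0.07,0,0,0],[0,-0.063,-0.095,0,0,0],[0,-0.063,-0.1,0,0,0],[0,-0.063,-0.1,0,0,0]]]'
python3 -c "
from h import *
st()
snap('wrist','w21',(200,150,440,320),3)"
```

```text
t: 31.4
eef_pos: [0.5635, 0.0098, 0.2247]
ee_rot: [-3.141, 0.0, -1.518]
force: [-0.4, 0.8, -1.0]
width: 0.025
t: 32.02
eef_pos: [0.5638, -0.0007, 0.2048]
ee_rot: [-3.141, 0.0, -1.515]
force: [-0.3, -0.5, 0.1]
width: 0.0252
t 32.02 pos [ 0.5638 -0.0007  0.2048] rpy [-3.1414  0.     -1.5146] F [-0.3 -0.5  0.1] M [ 0.12 -0.03  0.01] w 0.0252
```

View pics/w21.png

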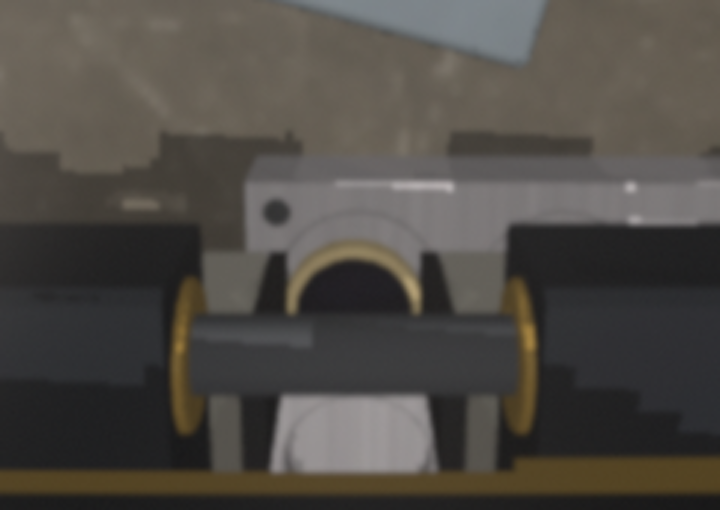

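```bash
python3 -m inch '[[[-0.002,-0.004,-0.01,0,0,0],[-0.002,-0.004,-0.015,0,0,0],[-0.002,-0.004,-0.015,0,0,0],[-0.002,-0.004,-0.015,0,0,0]]]'
python3 -c "
from h import *
st()
snap('wrist','w22',(200,150,440,320),3)
cmp((200,150),3,(357,218),(353,240),.0212)"
```

```text
t: 32.58
eef_pos: [0.5633, -0.0019, 0.2017]
ee_rot: [-3.142, 0.0, -1.515]
force: [-0.4, 0.6, 0.4]
width: 0.0249
t 32.58 pos [ 0.5633 -0.0019  0.2017] rpy [-3.1415  0.     -1.5152] F [-0.4  0.6  0.4] M [ 0.04 -0.02 -0.03] w 0.0249
pocket y -0.0024 lens y -0.0018 lens-pocket 0.0007 tcp y -0.0019 rim x 0.5643 ring x 0.5649
```

View pics/w22.png

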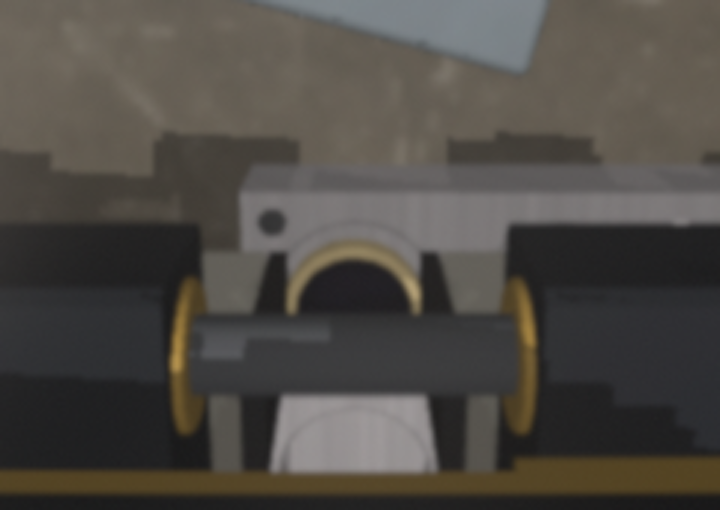

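```bash
python3 -m inch '[[[0,0,0,0,0,0],[0,0,0,0,0,0],[0,0,0,0,0,0]]]' 40
python3 -m inch '[[[0,0,0.15,0,0,0],[0,0.05,0.35,0,0,0],[0.1,0.25,0.35,0,0,0],[0.2,0.45,0.35,0,0,0],[0.3,0.65,0.35,0,0,0],[0.4,0.85,0.35,0,0,0],[0.443,1,0.3,0,0,0],[0.443,1,0.22,0,0,0]]]'
python3 -m inch '[[[0,0.08,-0.07,0,0,0],[0,0.08,-0.07,0,0,0],[0,0.08,-0.07,0,0,0],[0,0.08,-0.07,0,0,0]]]'
python3 -c "
from h import *
st()
f,p=snap('wrist','w23'); rings(f,p)"
```

```text
t: 33.0
eef_pos: [0.5633, -0.0019, 0.2017]
ee_rot: [-3.141, 0.0, -1.515]
force: [-0.4, -0.7, -0.4]
width: 0.0395
t: 34.0
eef_pos: [0.652, 0.2002, 0.2446]
ee_rot: [-3.141, 0.0, -1.513]
force: [-0.5, -1.4, 0.0]
width: 0.04
t: 34.5
eef_pos: [0.652, 0.2137, 0.2324]
ee_rot: [-3.141, 0.0, -1.516]
force: [0.9, -0.5, 1.1]
width: 0.04
t 34.5 pos [0.652  0.2137 0.2324] rpy [-3.1407e+00  4.0000e-04 -1.5155e+00] F [ 0.9 -0.5  1.1] M [ 0.03 -0.06 -0.01] w 0.04
ring px 318.4 225.3 axes 35.2 36.1 world [0.6522 0.2152] diam 0.0265
ring px 613.9 28.6 axes 41.0 50.1 world [0.4676 0.0702] diam 0.0315
ring px 550.6 26.7 axes 43.0 50.4 world [0.5105 0.0727] diam 0.0312
ring px 485.5 24.5 axes 44.4 51.3 world [0.5533 0.0747] diam 0.0311
```

View pics/w23.png

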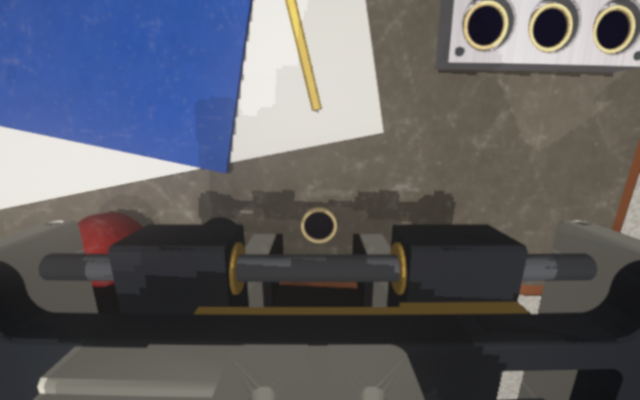

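```bash
python3 -m inch '[[[0,0,-0.1,0,0,0],[0,0,-0.19,0,0,0],[0,0,-0.23,0,0,0],[0,0,-0.254,0,0,0],[0,0,-0.254,0,0,0],[0,0,-0.254,0,0,0],[0,0,-0.254,0,0,0]]]'
python3 -m inch '[[[0,0,0,0,0,0],[0,0,0,0,0,0],[0,0,0,0,0,0],[0,0,0,0,0,0],[0,0,0,0,0,0]]]' 15 25
python3 -c "
from h import *
st()
f,p=snap('wrist','w24',(200,150,440,320),3);snap('top','t24',(195,140,455,290),3)"
```

```text
t: 35.42
eef_pos: [0.652, 0.2142, 0.1814]
ee_rot: [-3.141, 0.0, -1.515]
force: [-1.2, 1.3, 0.1]
width: 0.04
t: 36.05
eef_pos: [0.6519, 0.2142, 0.181]
ee_rot: [-3.141, 0.0, -1.515]
force: [-1.2, -0.5, 2.8]
width: 0.0245
t 36.05 pos [0.6519 0.2142 0.181 ] rpy [-3.1414e+00  1.0000e-04 -1.5151e+00] F [-1.2 -0.5  2.8] M [0.14 0.23 0.02] w 0.0245
```

View pics/w24.png

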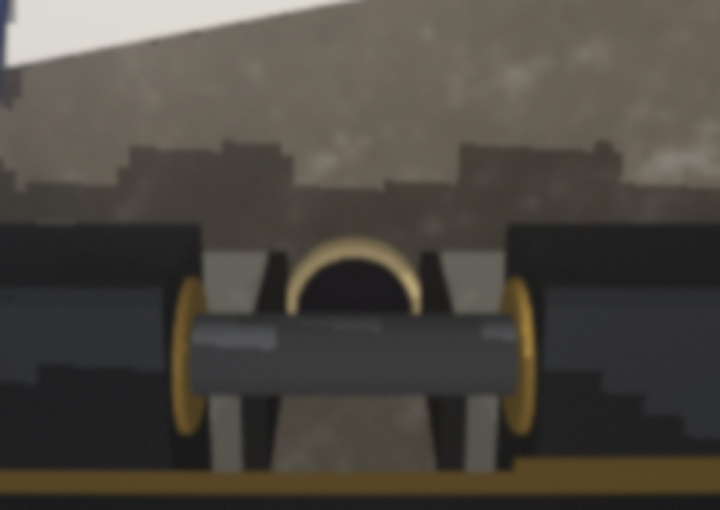

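View pics/t24.png

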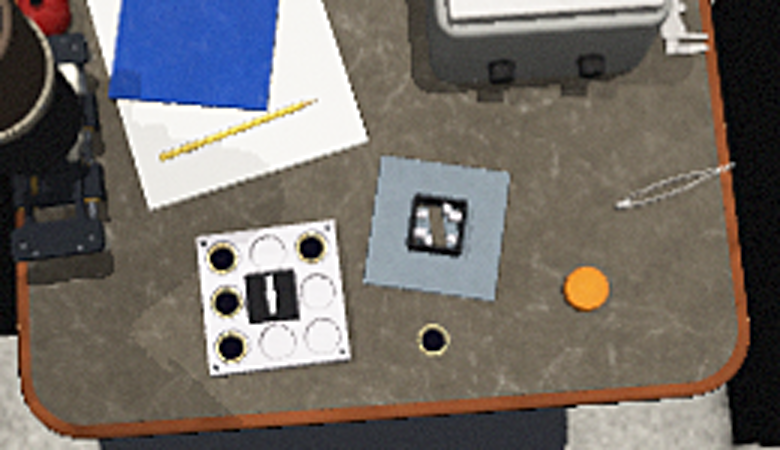

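```bash
python3 -m inch '[[[0,0,0.15,0,0,0],[-0.03,-0.05,0.35,0,0,0],[-0.15,-0.22,0.35,0,0,0],[-0.27,-0.42,0.35,0,0,0],[-0.39,-0.62,0.35,0,0,0],[-0.52,-0.82,0.35,0,0,0],[-0.642,-1,0.35,0,0,0],[-0.642,-1,0.25,0,0,0]]]'
python3 -m inch '[[[0,-0.05,-0.03,0,0,0],[0,-0.09,-0.07,0,0,0],[0,-0.09,-0.11,0,0,0],[0,-0.09,-0.125,0,0,0],[0,-0.09,-0.125,0,0,0]]]'
python3 -c "
from h import *
st()
snap('wrist','w25',(200,150,440,320),3)"
```

```text
t: 37.15
eef_pos: [0.5221, 0.0121, 0.232]
ee_rot: [-3.14, 0.001, -1.517]
force: [0.9, 0.2, -1.3]
width: 0.0247
t: 37.78
eef_pos: [0.5236, -0.0036, 0.2056]
ee_rot: [3.141, -0.0, -1.515]
force: [0.5, 0.6, -0.3]
width: 0.0245
t 37.77 pos [ 0.5236 -0.0036  0.2056] rpy [ 3.1411e+00 -2.0000e-04 -1.5148e+00] F [ 0.5  0.6 -0.3] M [ 0.09 -0.01  0.04] w 0.0245
```

View pics/w25.png

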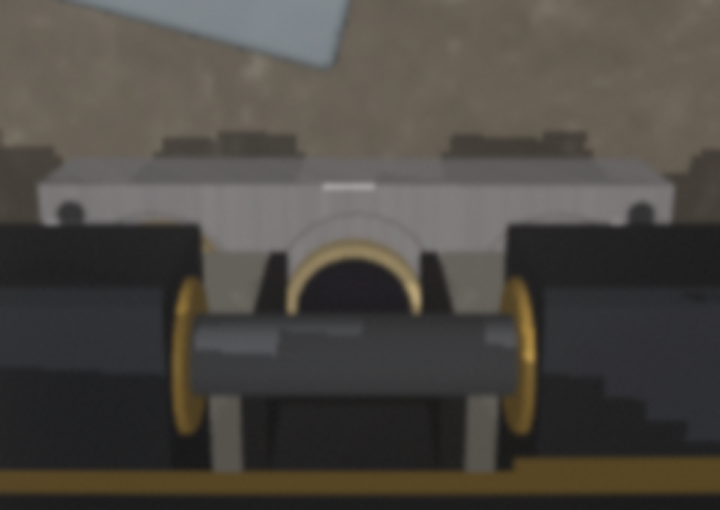

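```bash
python3 -m inch '[[[0,-0.003,-0.01,0,0,0],[0,-0.003,-0.017,0,0,0],[0,-0.003,-0.017,0,0,0],[0,-0.003,-0.017,0,0,0]]]'
python3 -c "
from h import *
s=st()
snap('wrist','w26',(200,150,440,320),3)
cmp((200,150),3,(354,218),(353,240),.0212)"
```

```text
t: 38.33
eef_pos: [0.5235, -0.0045, 0.2025]
ee_rot: [-3.142, -0.0, -1.515]
force: [-0.6, -1.0, 0.2]
width: 0.0251
t 38.33 pos [ 0.5235 -0.0045  0.2025] rpy [-3.1416 -0.     -1.5151] F [-0.6 -1.   0.2] M [ 0.09 -0.05 -0.03] w 0.0251
pocket y -0.0047 lens y -0.0041 lens-pocket 0.0006 tcp y -0.0045 rim x 0.5251 ring x 0.5251
```

View pics/w26.png

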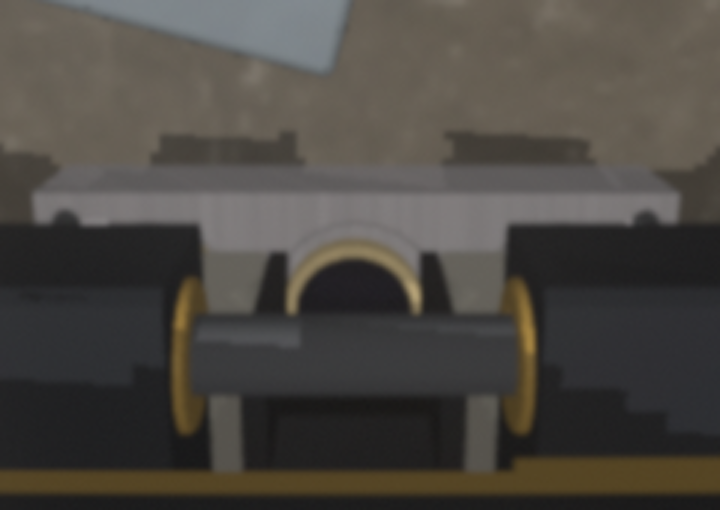

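```bash
python3 -m inch '[[[0,0,0,0,0,0],[0,0,0,0,0,0],[0,0,0,0,0,0]]]' 40
python3 -m inch '[[[0,0,0.1,0,0,0],[0,0,0.3,0,0,0],[-0.2,-0.1,0.35,0,0,0],[-0.25,-0.25,0.35,0,0,0],[-0.25,-0.25,0.35,0,0,0],[-0.25,-0.25,0.35,0,0,0]]]' 44
python3 -c "
from h import *
s=st()
f,p=snap('wrist','w27'); rings(f,p)
f,p=snap('top','t27',(195,140,455,290),3); rings(f,p)"
```

```text
t: 38.75
eef_pos: [0.5235, -0.0045, 0.2025]
ee_rot: [-3.142, -0.0, -1.515]
force: [-0.2, 0.2, 0.5]
width: 0.0395
t: 39.5
eef_pos: [0.4737, -0.0544, 0.2726]
ee_rot: [-3.141, 0.0, -1.516]
force: [-0.3, -0.1, 0.3]
width: 0.044
t 39.5 pos [ 0.4737 -0.0544  0.2726] rpy [-3.1410e+00  1.0000e-04 -1.5156e+00] F [-0.3 -0.1  0.3] M [ 0.13 -0.04  0.05] w 0.044
ring px 364.6 264.3 axes 11.0 13.8 world [ 0.4417 -0.1692] diam 0.0331
```

View pics/w27.png

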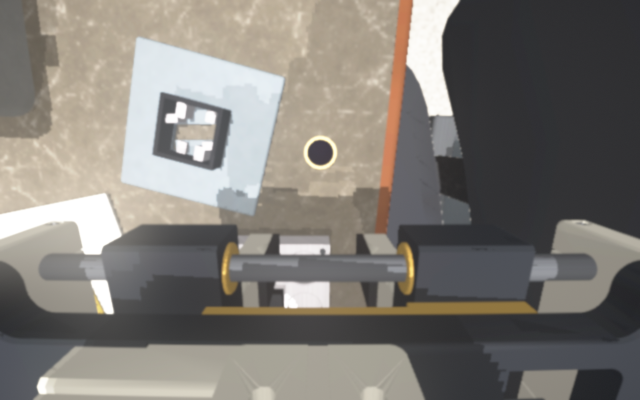

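View pics/t27.png

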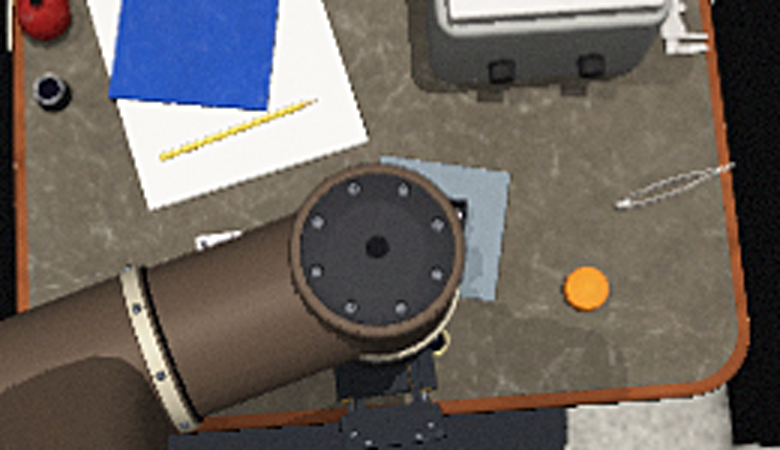

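```bash
python3 -c "
from h import *
p=arm.camera_params('wrist'); print(pix2plane((319.8,152.7),p,.006))
p=arm.camera_params('top')
for uv in [(405,295),(360,300),(320,318),(280,330),(240,345)]: print(uv,pix2plane(uv,p,.22),pix2plane(uv,p,.1))
f=arm.grab_frame('wrist'); cv2.imwrite('pics/w28.png',cv2.resize(f[100:240,250:390],None,fx=4,fy=4,interpolation=cv2.INTER_CUBIC))"
```

```text
[ 0.47548658 -0.10298241  0.006     ]
(405, 295) [ 0.35139241 -0.23326414  0.22      ] [ 0.35224162 -0.25330943  0.1       ]
(360, 300) [ 0.34807523 -0.13251615  0.22      ] [ 0.34856768 -0.14172635  0.1       ]
(320, 318) [ 0.31542481 -0.04151729  0.22      ] [ 0.31240583 -0.04094089  0.1       ]
(280, 330) [0.29556142 0.04777487 0.22      ] [0.2904062  0.05795432 0.1       ]
(240, 345) [0.26890483 0.13717216 0.22      ] [0.26088279 0.15696597 0.1       ]
```

View pics/w28.png

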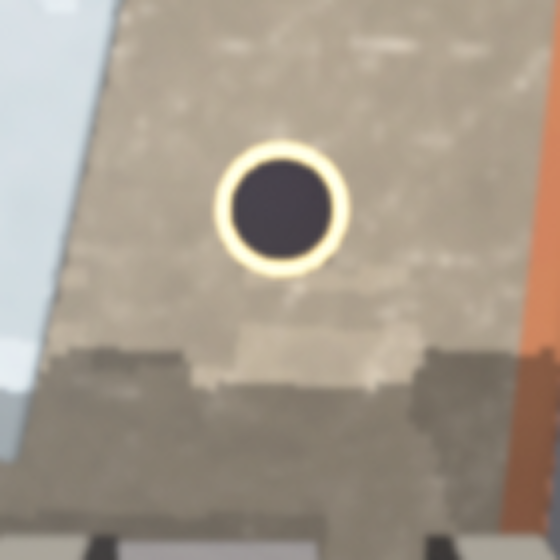

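```bash
python3 -m inch '[[[0,0,0,0,0,0.05],[-0.03,-0.05,0,0,0,0.11],[-0.07,-0.1,0,0,0,0.17],[-0.1,-0.15,0,0,0,0.23],[-0.15,-0.2,0,0,0,0.29],[-0.2,-0.25,0,0,0,0.35],[-0.22,-0.25,0,0,0,0.4],[-0.22,-0.25,0,0,0,0.45]]]' 40
python3 -m inch '[[[0,0,0,0,0,0.05],[0,0,0,0,0,0.05],[0,0,0,0,0,0.05],[0,0,0,0,0,0.05]]]'
python3 -c "
from h import *
s=st()
f,p=snap('wrist','w29'); rings(f,p)"
```

```text
t: 40.65
eef_pos: [0.4295, -0.1042, 0.2723]
ee_rot: [3.142, 0.0, -0.096]
force: [-0.1, -0.1, -0.1]
width: 0.0403
t: 41.15
eef_pos: [0.4295, -0.1044, 0.2724]
ee_rot: [3.142, 0.0, 0.054]
force: [-0.8, -0.4, -0.5]
width: 0.0396
t 41.15 pos [ 0.4295 -0.1044  0.2724] rpy [3.1416e+00 2.0000e-04 5.3900e-02] F [-0.8 -0.4 -0.5] M [-0.09  0.01 -0.01] w 0.0396
ring px 94.2 141.1 axes 32.2 38.1 world [0.4789 0.0853] diam 0.0303
ring px 84.3 87.5 axes 31.0 37.8 world [0.5212 0.0881] diam 0.0285
ring px 189.3 86.0 axes 34.8 40.0 world [0.5259 0.0025] diam 0.03
ring px 74.8 31.5 axes 35.6 43.1 world [0.5621 0.0905] diam 0.0314
ring px 183.3 27.9 axes 36.8 43.5 world [0.5677 0.0053] diam 0.0309
```

View pics/w29.png

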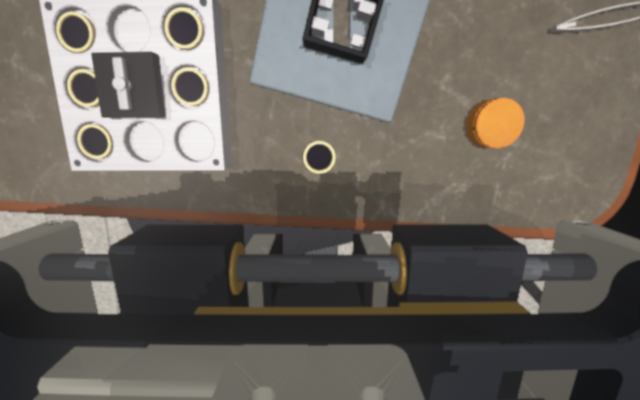

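```bash
python3 -c "
from h import *
p=arm.camera_params('wrist'); print(pix2plane((319.4,156.8),p,.006), pix2plane((318.4,156.8),p,.006))
f=cv2.imread('pics/w29.png');cv2.imwrite('pics/w29c.png',cv2.resize(f[100:240,250:390],None,fx=4,fy=4,interpolation=cv2.INTER_CUBIC))"
```

```text
[ 0.47558609 -0.1038952   0.006     ] [ 0.47553999 -0.10305988  0.006     ]
```

View pics/w29c.png

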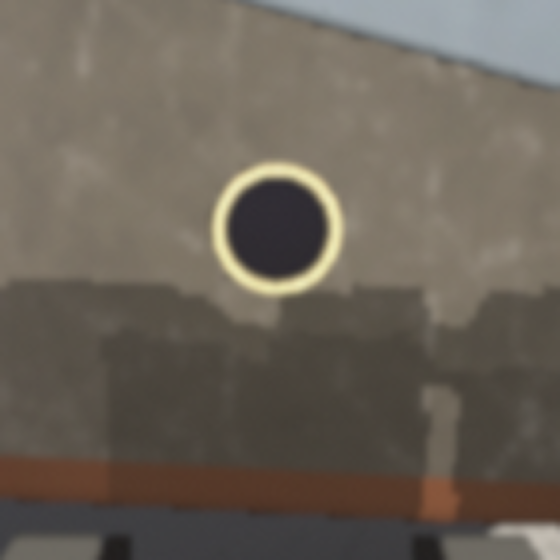

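```bash
python3 -m inch '[[[0.1,0,0,0,0,0],[0.232,0,-0.05,0,0,0],[0.232,0,-0.25,0,0,0],[0.232,0,-0.35,0,0,0],[0.232,0,-0.42,0,0,0],[0.232,0,-0.43,0,0,0],[0.232,0,-0.43,0,0,0]]]'
python3 -c "
from h import *
s=st()
snap('wrist','w30',(200,150,440,320),3)"
```

```text
t: 42.08
eef_pos: [0.4762, -0.1044, 0.187]
ee_rot: [3.142, -0.001, 0.056]
force: [-0.3, -0.2, -0.2]
width: 0.0398
t 42.08 pos [ 0.4762 -0.1044  0.187 ] rpy [ 3.1416e+00 -8.0000e-04  5.5600e-02] F [-0.3 -0.2 -0.2] M [-0.06 -0.02 -0.01] w 0.0398
```

View pics/w30.png

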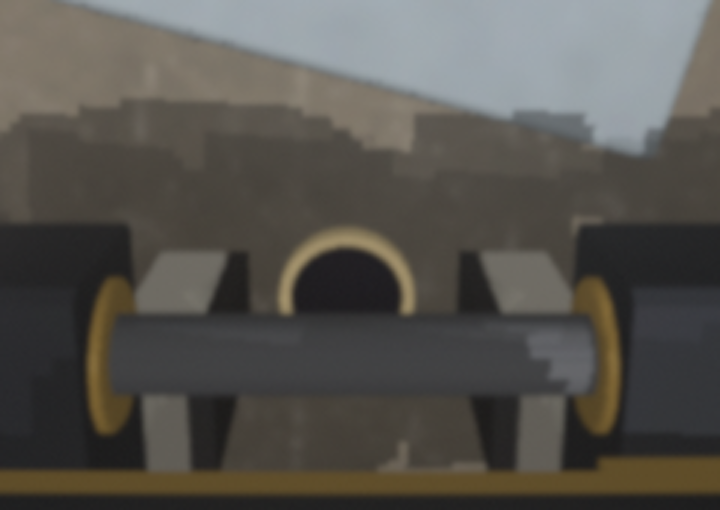

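```bash
python3 -m inch '[[[0,0.003,-0.02,0,0,0],[0,0.003,-0.028,0,0,0],[0,0.003,-0.028,0,0,0],[0,0.003,-0.028,0,0,0]]]'
python3 -m inch '[[[0,0,0,0,0,0],[0,0,0,0,0,0],[0,0,0,0,0,0],[0,0,0,0,0,0],[0,0,0,0,0,0]]]' 15 25
python3 -c "
from h import *
s=st()
print(POCK[4])
snap('wrist','w31',(200,150,440,320),3)"
```

```text
t: 42.62
eef_pos: [0.4759, -0.1039, 0.1809]
ee_rot: [3.142, -0.0, 0.056]
force: [-0.3, 0.7, 0.4]
width: 0.0403
t: 43.25
eef_pos: [0.4759, -0.1039, 0.1809]
ee_rot: [3.142, -0.0, 0.056]
force: [-1.1, 0.1, -0.2]
width: 0.0251
t 43.25 pos [ 0.4759 -0.1039  0.1809] rpy [ 3.1416e+00 -1.0000e-04  5.5700e-02] F [-1.1  0.1 -0.2] M [-0.08  0.01 -0.02] w 0.0251
[ 0.48379523 -0.00557049]
```

View pics/w31.png

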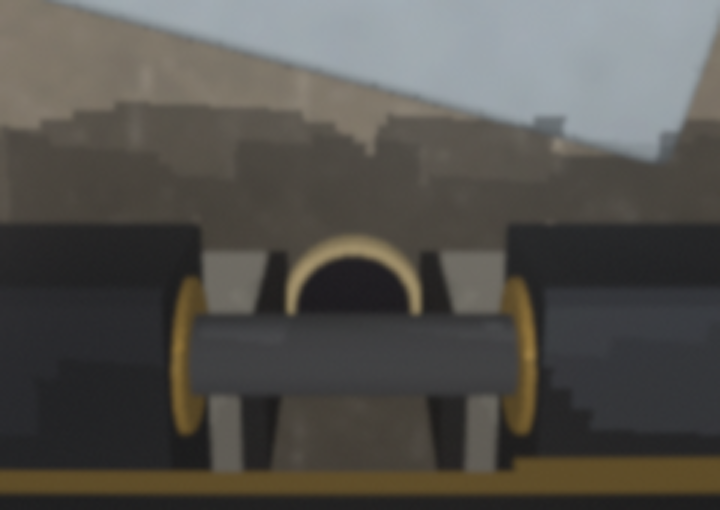

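```bash
python3 -m inch '[[[0,0,0.12,0,0,0],[0,0,0.25,0,0,0],[0.02,0.2,0.25,0,0,0],[0.0385,0.4,0.25,0,0,0],[0.0385,0.488,0.25,0,0,0],[0.0385,0.488,0.2,0,0,0],[0.0385,0.488,0.15,0,0,0],[0.0385,0.488,0.135,0,0,0]]]'
python3 -m inch '[[[0,0,-0.005,0,0,0],[0,0,-0.008,0,0,0],[0,0,-0.008,0,0,0]]]'
python3 -c "
from h import *
s=st()
snap('wrist','w32',(200,150,440,320),3)"
```

```text
t: 44.3
eef_pos: [0.483, -0.0072, 0.2066]
ee_rot: [3.141, 0.002, 0.054]
force: [0.1, -0.2, 0.7]
width: 0.0249
t: 44.68
eef_pos: [0.4837, -0.0064, 0.2064]
ee_rot: [-3.142, -0.0, 0.055]
force: [-0.3, -0.2, 0.2]
width: 0.0249
t 44.67 pos [ 0.4837 -0.0064  0.2064] rpy [-3.1415e+00 -3.0000e-04  5.5400e-02] F [-0.3 -0.2  0.2] M [-0.09 -0.08 -0.02] w 0.0249
```

View pics/w32.png

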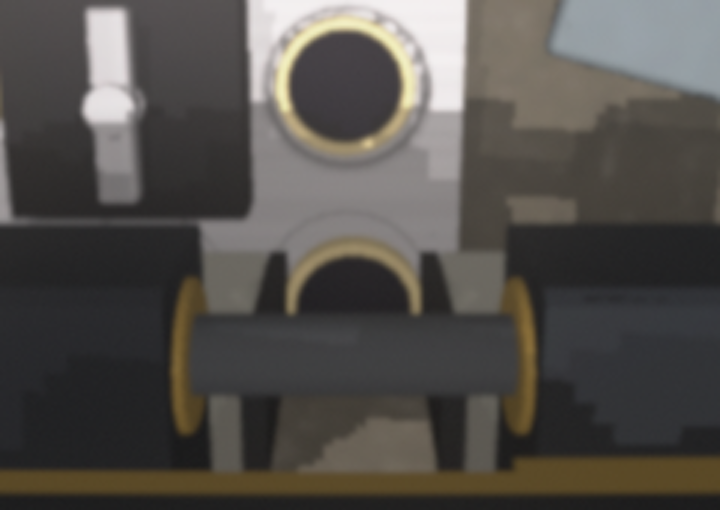

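```bash
python3 -c "
from h import *
p=arm.camera_params('wrist')
g=lambda c:(200+c[0]/3-.33,150+c[1]/3-.33)
a=pix2plane(g((349,213)),p,.022);b=pix2plane(g((353,238)),p,.2064-.1809+.006);print(a-[.0155,0,0],b-[.0135,0,0])"
python3 -m inch '[[[0,0.003,-0.01,0,0,0],[0,0.003,-0.022,0,0,0],[0,0.003,-0.022,0,0,0],[0,0.003,-0.022,0,0,0]]]'
python3 -c "
from h import *
s=st()
snap('wrist','w33',(200,150,440,320),3)"
```

```text
[ 0.48428969 -0.00497034  0.022     ] [ 0.48446085 -0.00586732  0.0315    ]
t: 45.22
eef_pos: [0.4836, -0.0056, 0.2018]
ee_rot: [3.142, 0.0, 0.056]
force: [0.5, 0.6, -0.5]
width: 0.0252
t 45.23 pos [ 0.4836 -0.0056  0.2018] rpy [3.1415e+00 1.0000e-04 5.5700e-02] F [ 0.5  0.6 -0.5] M [-0.    0.02 -0.04] w 0.0252
```

View pics/w33.png

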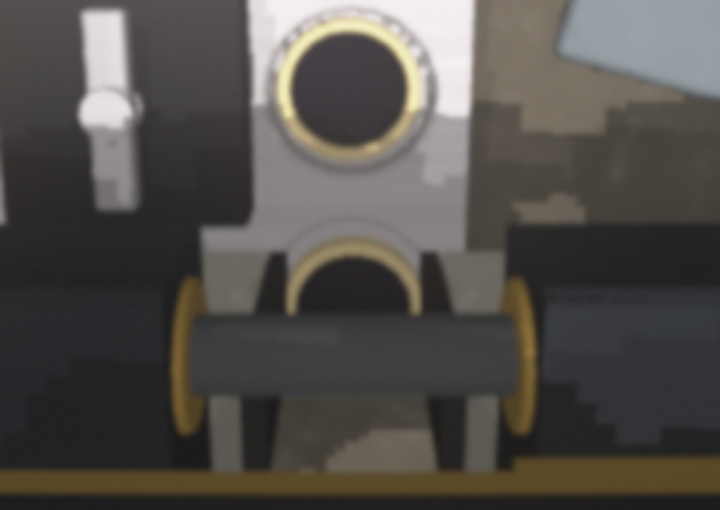

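```bash
python3 -m inch '[[[0,0,0,0,0,0],[0,0,0,0,0,0],[0,0,0,0,0,0]]]' 40
python3 -m inch '[[[0,0,0.1,0,0,0],[0,0,0.3,0,0,0],[0.1,-0.2,0.5,0,0,-0.03],[0.25,-0.4,0.65,0,0,-0.06],[0.4,-0.5,0.8,0,0,-0.085],[0.4,-0.54,0.8,0,0,-0.085],[0.4,-0.54,0.8,0,0,-0.085],[0.4,-0.54,0.8,0,0,-0.085]]]' 80
python3 -c "
from h import *
s=st()
snap('wrist','w34'); f,p=snap('top','t34',(195,140,455,290),3)"
```

```text
t: 45.65
eef_pos: [0.4836, -0.0057, 0.2019]
ee_rot: [-3.142, -0.0, 0.056]
force: [0.0, 0.5, 0.1]
width: 0.0397
t: 46.65
eef_pos: [0.5627, -0.1132, 0.3609]
ee_rot: [3.141, 0.002, -0.211]
force: [-0.1, 0.0, 0.2]
width: 0.0799
t 46.65 pos [ 0.5627 -0.1132  0.3609] rpy [ 3.1413e+00  1.8000e-03 -2.1060e-01] F [-0.1  0.   0.2] M [-0.06 -0.04 -0.03] w 0.0799
```

View pics/w34.png

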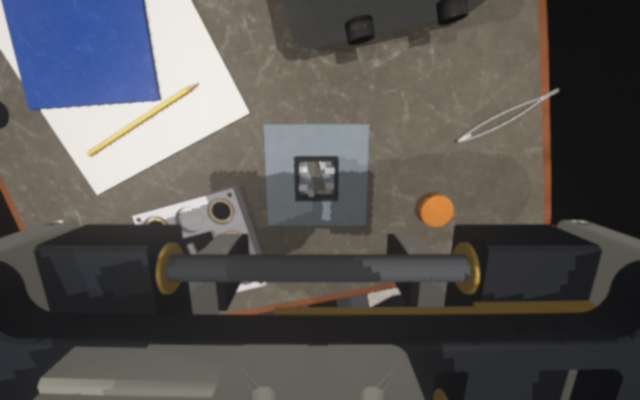

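View pics/t34.png

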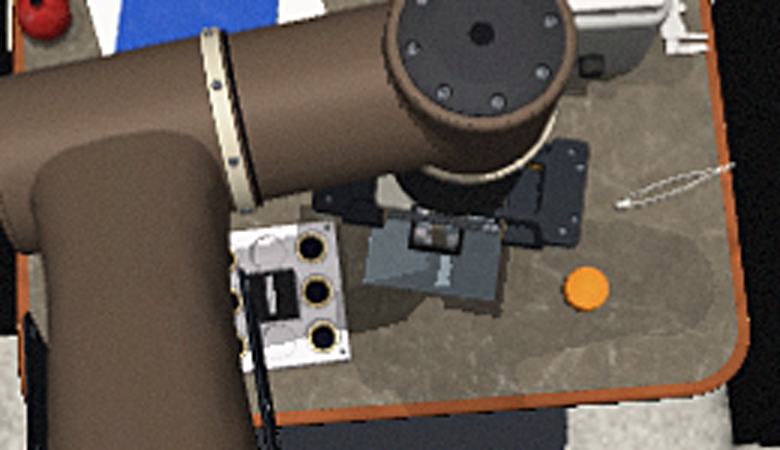

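```bash
python3 -c "
from h import *
snap('scene','s34',(170,120,410,290),3.3)"
```

```text
(no output)
```

View pics/s34.png

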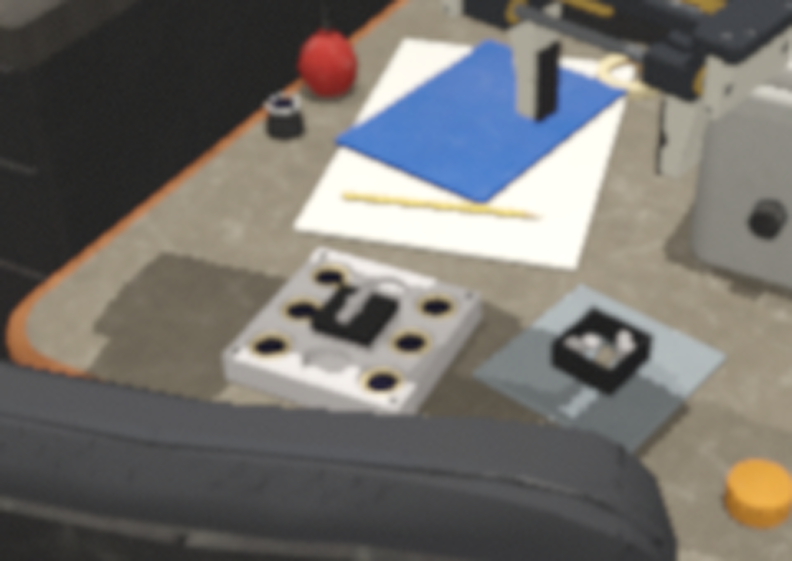

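```bash
python3 -m inch '[[[0.05,-0.006,-0.15,0,0,0.0005],[0.067,-0.006,-0.4,0,0,0.0005],[0.067,-0.006,-0.65,0,0,0.0005],[0.067,-0.006,-0.76,0,0,0.0005],[0.067,-0.006,-0.83,0,0,0.0005],[0.067,-0.006,-0.87,0,0,0.0005],[0.067,-0.006,-0.87,0,0,0.0005],[0.067,-0.006,-0.87,0,0,0.0005]]]' 80
python3 -c "
from h import *
s=st()
snap('wrist','w35')"
```

```text
t: 47.8
eef_pos: [0.5774, -0.1148, 0.1889]
ee_rot: [-3.141, -0.002, -0.21]
force: [0.9, -0.8, 0.2]
width: 0.0806
t 47.8 pos [ 0.5774 -0.1148  0.1889] rpy [-3.1412e+00 -1.7000e-03 -2.0960e-01] F [ 0.9 -0.8  0.2] M [-0.04 -0.05 -0.  ] w 0.0806
```

View pics/w35.png

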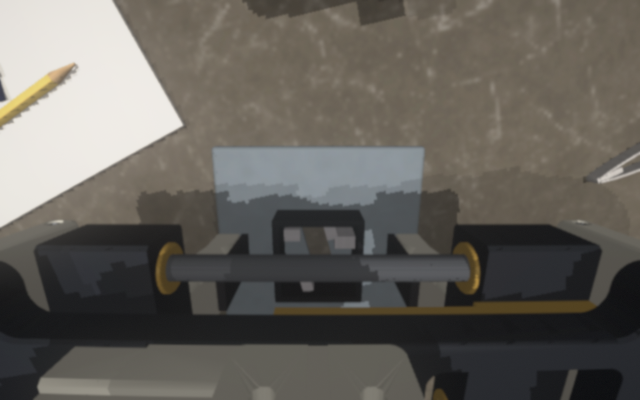

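```bash
python3 -m inch '[[[-0.001,0,-0.003,0,0,0],[-0.001,0,-0.003,0,0,0],[-0.001,0,-0.003,0,0,0]]]'
python3 -m inch '[[[0,0,0,0,0,0],[0,0,0,0,0,0],[0,0,0,0,0,0],[0,0,0,0,0,0],[0,0,0,0,0,0],[0,0,0,0,0,0]]]' 40 50
python3 -m inch '[[[0,0,0.05,0,0,0],[0,0,0.2,0,0,0],[0,0,0.4,0,0,0],[0,0,0.53,0,0,0],[0,0,0.53,0,0,0],[0,0,0.53,0,0,0]]]'
python3 -c "
from h import *
s=st()
snap('wrist','w36')"
```

```text
t: 48.22
eef_pos: [0.5768, -0.1149, 0.1874]
ee_rot: [-3.142, -0.0, -0.21]
force: [0.3, -1.3, -0.2]
width: 0.0801
t: 48.98
eef_pos: [0.5768, -0.1149, 0.1873]
ee_rot: [3.142, -0.0, -0.21]
force: [-0.7, 0.3, 1.2]
width: 0.0479
t: 49.72
eef_pos: [0.5761, -0.1149, 0.2924]
ee_rot: [-3.141, 0.001, -0.21]
force: [-0.2, -0.1, -3.2]
width: 0.0471
t 49.73 pos [ 0.5761 -0.1149  0.2924] rpy [-3.1415e+00  1.4000e-03 -2.1020e-01] F [-0.2 -0.1 -3.2] M [-0.04  0.07  0.01] w 0.0471
```

View pics/w36.png

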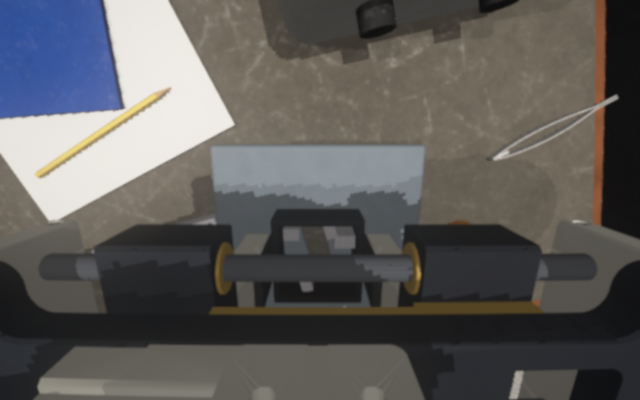

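```bash
python3 -m inch '[[[-0.05,0.15,0,0,0,0],[-0.12,0.35,0,0,0,0],[-0.2,0.55,0,0,0,0],[-0.2775,0.7575,0,0,0,0],[-0.2775,0.7575,0,0,0,0],[-0.2775,0.7575,0,0,0,0],[-0.2775,0.7575,0,0,0,0]]]'
python3 -m inch '[[[0,0,0,0,0,0],[0,0,0,0,0,0]]]'
python3 -c "
from h import *
s=st()
snap('wrist','w37')"
```

```text
t: 50.65
eef_pos: [0.5214, 0.0359, 0.2927]
ee_rot: [3.141, 0.001, -0.211]
force: [0.4, -0.7, -3.9]
width: 0.047
t: 50.9
eef_pos: [0.5214, 0.0361, 0.2932]
ee_rot: [3.141, 0.0, -0.211]
force: [-0.1, -0.4, -3.0]
width: 0.0478
t 50.9 pos [0.5214 0.0361 0.2932] rpy [ 3.1415e+00  1.0000e-04 -2.1080e-01] F [-0.1 -0.4 -3. ] M [-0.07 -0.01  0.04] w 0.0478
```

View pics/w37.png

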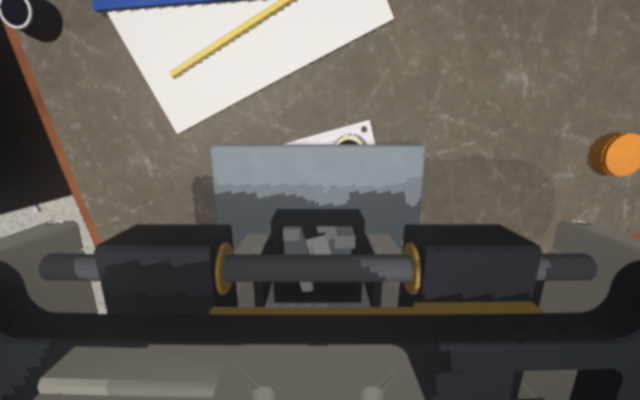

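```bash
python3 -m inch '[[[0,0.001,-0.15,0,0,0.0005],[0,0.001,-0.25,0,0,0.0005],[0,0.001,-0.3,0,0,0.0005],[0,0.001,-0.306,0,0,0.0005],[0,0.001,-0.306,0,0,0.0005]]]'
python3 -m inch '[[[0,0,-0.01,0,0,0],[0,0,-0.02,0,0,0],[0,0,-0.03,0,0,0],[0,0,-0.03,0,0,0]]]'
python3 -c "
from h import *
s=st()
snap('wrist','w38',(200,180,440,320),3)"
```

```text
t: 51.58
eef_pos: [0.5216, 0.0369, 0.2327]
ee_rot: [-3.141, -0.001, -0.208]
force: [-0.1, -0.8, -3.4]
width: 0.0477
t: 52.08
eef_pos: [0.5212, 0.0368, 0.2259]
ee_rot: [3.141, 0.0, -0.208]
force: [-0.3, 0.2, -4.2]
width: 0.0472
t 52.08 pos [0.5212 0.0368 0.2259] rpy [ 3.1414e+00  3.0000e-04 -2.0820e-01] F [-0.3  0.2 -4.2] M [-0.02  0.   -0.  ] w 0.0472
```

View pics/w38.png

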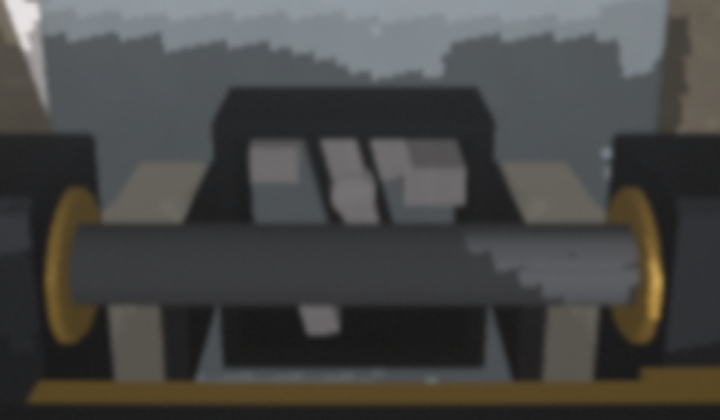

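```bash
python3 -m inch '[[[0,0,-0.01,0,0,0],[0,0,-0.02,0,0,0],[0,0,-0.03,0,0,0],[0,0,-0.04,0,0,0],[0,0,-0.04,0,0,0]]]' - 60
python3 -m inch '[[[0,0,-0.01,0,0,0],[0,0,-0.02,0,0,0],[0,0,-0.03,0,0,0],[0,0,-0.037,0,0,0],[0,0,-0.037,0,0,0]]]'
python3 -c "
from h import *
s=st()"
```

```text
t: 52.75
eef_pos: [0.5213, 0.0368, 0.2181]
ee_rot: [3.142, -0.0, -0.208]
force: [-2.0, -0.6, 1.3]
width: 0.0473
t: 53.38
eef_pos: [0.5213, 0.0368, 0.211]
ee_rot: [3.142, -0.0, -0.208]
force: [-3.7, 0.4, 9.1]
width: 0.0473
t 53.38 pos [0.5213 0.0368 0.211 ] rpy [ 3.1415e+00 -1.0000e-04 -2.0810e-01] F [-3.7  0.4  9.1] M [0.12 1.54 0.02] w 0.0473
```

```bash
python3 -m inch '[[[0,0,-0.003,0,0,0],[0,0,-0.006,0,0,0],[0,0,-0.006,0,0,0],[0,0,-0.006,0,0,0]]]'
python3 -c "
from h import *
s=st()"
```

```text
t: 53.88
eef_pos: [0.5213, 0.0369, 0.21]
ee_rot: [3.142, -0.0, -0.208]
force: [-4.1, 0.4, 10.1]
width: 0.0477
t 53.88 pos [0.5213 0.0369 0.21  ] rpy [ 3.1416e+00 -3.0000e-04 -2.0790e-01] F [-4.1  0.4 10.1] M [0.1  1.69 0.03] w 0.0477
```

```bash
python3 -m inch '[[[0,0,0,0,0,-0.01],[0,0,0,0,0,-0.025],[0,0,0,0,0,-0.04],[0,0,0,0,0,-0.04]]]'
python3 -c "
from h import *
s=st()"
```

```text
t: 54.38
eef_pos: [0.5218, 0.0369, 0.2103]
ee_rot: [-3.141, -0.002, -0.334]
force: [-2.5, -1.1, 9.5]
width: 0.0474
t 54.38 pos [0.5218 0.0369 0.2103] rpy [-3.141e+00 -1.500e-03 -3.337e-01] F [-2.5 -1.1  9.5] M [-0.34  0.92  0.04] w 0.0474
```

```bash
python3 -m inch '[[[0,0,-0.002,0,0,-0.04],[0,0,-0.002,0,0,-0.09],[0,0,-0.002,0,0,-0.14],[0,0,-0.002,0,0,-0.19],[0,0,-0.002,0,0,-0.24],[0,0,-0.002,0,0,-0.29],[0,0,-0.002,0,0,-0.33],[0,0,-0.002,0,0,-0.35]]]'
python3 -m inch '[[[0,0,0,0,0,-0.008],[0,0,0,0,0,-0.018],[0,0,0,0,0,-0.018]]]'
python3 -c "
from h import *
s=st()"
```

```text
t: 55.38
eef_pos: [0.5225, 0.037, 0.2102]
ee_rot: [-3.138, -0.0, -1.435]
force: [0.6, -2.4, 9.6]
width: 0.0473
t: 55.75
eef_pos: [0.5224, 0.037, 0.2102]
ee_rot: [-3.138, 0.0, -1.489]
force: [-0.3, -2.5, 9.4]
width: 0.0477
t 55.75 pos [0.5224 0.037  0.2102] rpy [-3.1384  0.     -1.4892] F [-0.3 -2.5  9.4] M [-0.77  0.21  0.03] w 0.0477
```

Last 1.5° to square, then let it rise.

```bash
python3 -m inch '[[[0,0,0,0,0,-0.004],[0,0,0,0,0,-0.0085],[0,0,0,0,0,-0.0085]]]'
python3 -c "
from h import *
s=st()"
python3 -m inch '[[[0,0,0.008,0,0,0],[0,0,0.016,0,0,0],[0,0,0.024,0,0,0],[0,0,0.032,0,0,0],[0,0,0.032,0,0,0]]]'
python3 -c "
from h import *
s=st()"
```

```text
t: 56.12
eef_pos: [0.5224, 0.0369, 0.2102]
ee_rot: [-3.139, 0.0, -1.516]
force: [-0.2, -2.4, 8.5]
width: 0.0474
t 56.12 pos [0.5224 0.0369 0.2102] rpy [-3.1385  0.     -1.5156] F [-0.2 -2.4  8.5] M [-0.76  0.12  0.18] w 0.0474
t: 56.75
eef_pos: [0.5222, 0.037, 0.2161]
ee_rot: [-3.139, 0.0, -1.516]
force: [4.2, -2.7, 3.3]
width: 0.0477
t 56.75 pos [0.5222 0.037  0.2161] rpy [-3.1389e+00  5.0000e-04 -1.5163e+00] F [ 4.2 -2.7  3.3] M [-0.72 -1.55  0.02] w 0.0477
```

```bash
python3 -m inch '[[[0,0,0.004,0,0,0],[0,0,0.006,0,0,0],[0,0,0.006,0,0,0]]]'
python3 -c "
from h import *
s=st()"
python3 -m inch '[[[0,0,0,0,0,0],[0,0,0,0,0,0],[0,0,0,0,0,0],[0,0,0,0,0,0],[0,0,0,0,0,0]]]' 80 30
python3 -m inch '[[[0,0,0.1,0,0,0],[0,0,0.3,0,0,0],[0,0.2,0.5,0,0,0],[0,0.4,0.7,0,0,0],[0,0.5,0.9,0,0,0],[0,0.5,0.9,0,0,0],[0,0.5,0.9,0,0,0]]]'
python3 -c "
from h import *
s=st()
snap('wrist','w40');snap('scene','s40',(200,150,360,260),5);snap('top','t40',(195,140,455,290),3)"
```

```text
t: 57.12
eef_pos: [0.5215, 0.0371, 0.2167]
ee_rot: [-3.141, 0.0, -1.517]
force: [4.0, 0.7, 2.9]
width: 0.0472
t 57.12 pos [0.5215 0.0371 0.2167] rpy [-3.1408e+00  5.0000e-04 -1.5166e+00] F [4.  0.7 2.9] M [ 0.28 -1.65  0.06] w 0.0472
t: 57.75
eef_pos: [0.5212, 0.0368, 0.2166]
ee_rot: [3.141, -0.0, -1.517]
force: [-0.2, -0.6, -0.9]
width: 0.08
t: 58.62
eef_pos: [0.5208, 0.1367, 0.3961]
ee_rot: [3.141, 0.0, -1.517]
force: [-0.3, -0.6, -0.3]
width: 0.0798
t 58.62 pos [0.5208 0.1367 0.3961] rpy [ 3.1409e+00  1.0000e-04 -1.5166e+00] F [-0.3 -0.6 -0.3] M [ 0.01 -0.03  0.05] w 0.0798
```

View pics/w40.png

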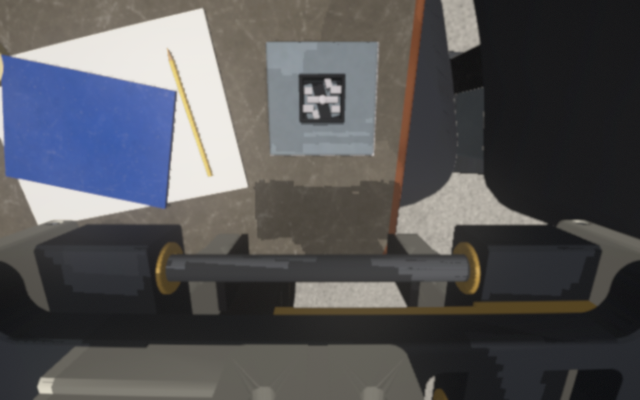

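View pics/s40.png

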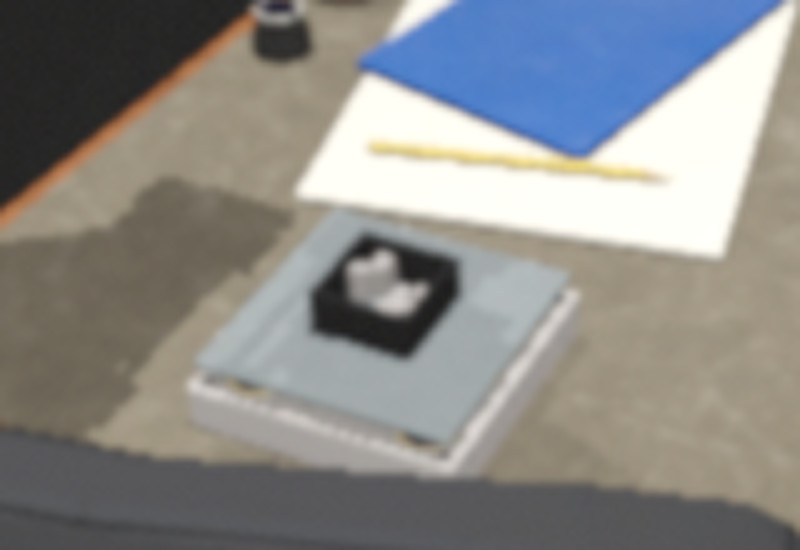

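View pics/t40.png

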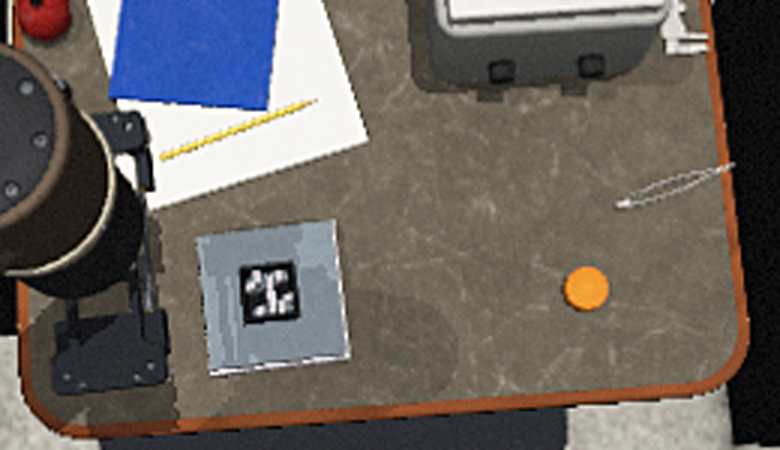

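```bash
python3 - <<'E'
from h import *
p=arm.camera_params('wrist'); f=cv2.imread('pics/w40.png')
cv2.imwrite('pics/w40c.png',cv2.resize(f[30:170,255:395],None,fx=4.2,fy=4.2,interpolation=cv2.INTER_CUBIC))
E
```

```text
(no output)
```

View pics/w40c.png

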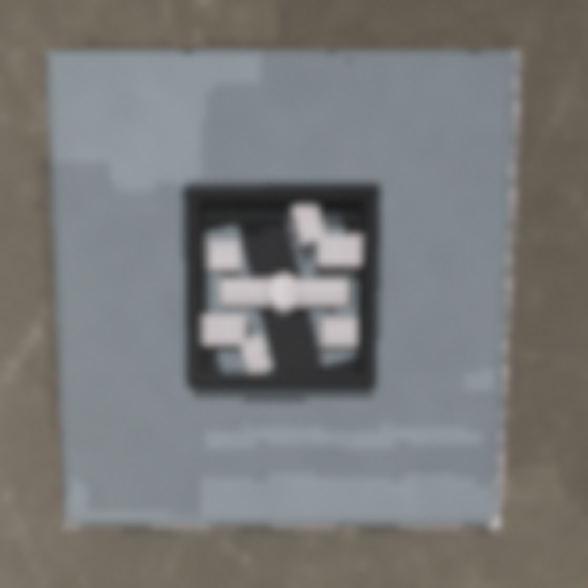

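```bash
python3 - <<'E'
from h import *
p=arm.camera_params('wrist'); m=lambda L:[(255+x/4.2-.4,30+y/4.2-.4) for x,y in L]
for z in (.033,.035,.038): sq(m([(47,48),(521,50),(499,527),(65,527)]),p,z)
print(pix2plane(m([(284,291)])[0],p,.040), sq(m([(185,186),(379,187),(375,391),(188,391)]),p,.057))
st(); print([(n,arm.search_frame('lens0',n)[:2]) for n in ('top','scene')])
E
```

```text
center [0.5214 0.0367] sides [0.1204 0.1203 0.1201 0.1206] ang mod90 [2.94 2.99 3.1  3.11]
center [0.5214 0.0369] sides [0.1197 0.1196 0.1194 0.1199] ang mod90 [2.94 2.99 3.1  3.11]
center [0.5214 0.0371] sides [0.1186 0.1185 0.1184 0.1188] ang mod90 [2.94 2.99 3.1  3.11]
center [0.5221 0.0373] sides [0.0469 0.0477 0.0469 0.0479] ang mod90 [2.87 3.15 3.12 3.14]
[0.52130376 0.03572561 0.04      ] [0.52206946 0.03729629]
t 58.77 pos [0.521  0.1362 0.3954] rpy [ 3.1396e+00 -1.0000e-03 -1.5175e+00] F [-0.6 -0.3  0. ] M [0.03 0.   0.01] w 0.08
[('top', []), ('scene', [{'box': [235.7, 206.2, 316.8, 245.8], 'score': 0.73}, {'box': [250.5, 152.2, 262.6, 162.8], 'score': 0.19}])]
```

```bash
python3 -m inch '[[[0,0,0,0,0,0],[0,0,0,0,0,0],[0,0,0,0,0,0],[0,0,0,0,0,0]]]'; python3 -c "
from station import arm
print(arm.job_done())"
```

```text
t: 59.38
eef_pos: [0.5213, 0.1368, 0.3967]
ee_rot: [-3.142, 0.0, -1.517]
force: [0.3, -0.3, 1.3]
width: 0.0799
the job is handed in; nothing more can be done
None
```

I put all six lenses into pockets of their own, locked the lid back on, and handed the job in at about 59 s. `job_done()` reports no verdict.

- **Lid off:** I pressed it about 7 mm, turned it 75° anticlockwise with almost no resistance, and laid it flat to the right of the block.
- **Lenses:** They went into pockets 0, 2, 3, 4, 6 and 7, the same side up. The scene picture taken before closing showed all six lying flat and none left on the table.
- **Lid back on:** I lowered it over the post, pressed it to within 1 mm of the deck, turned it 75° clockwise, let it spring up and released it. The tool read at most about 10 N upward while I pressed and turned.

**Last checks**
- **Centre and angle:** The wrist picture puts the lid's centre at (0.521, 0.037) m, angle about 3.0°. The block measured 3.2° at the start.
- **Locked height:** At release the gripper put the lid's underside 7.4 mm above the deck, with the spring still pushing it up towards the lock's 8 mm. The lid's size in the picture fits the locked height, but that method is only good to about 2 mm.
- **Bystanders:** I saw the tin and tweezers in their places in the last top picture, and the loupe in the scene picture.
- **One false detection:** The lens detector found nothing in the top picture. In the scene picture it gave one box (0.73) over the locked block, where brass lens rims show under the lid's edge, and a weak one (0.19) on the loupe. I did not count either as a loose lens.
- **Arm:** It stood clear in the air, touching nothing, when I handed in.

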